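# Get the red parts case out of the stack

### The arm

A 6-joint arm with a two-finger parallel gripper is mounted at the origin on the work surface. World frame = base frame: x ahead of the robot, y to its left, z up, the work surface at z = 0. Lengths are in m, angles in rad, forces in N, time in s.
With the tool pointing down it reaches from about 0.375 to 0.9 m from the base axis. Payload 3.1 kg.
Tool frame: the origin (TCP) lies on the mounting face of the last link; the fingertips stand 182 mm ahead of it and the grasp point (between the pads) lies 164 mm ahead of it; z points along the fingers, y is the direction in which the jaws open and shut (so a half turn about z gives the same grasp; the last joint's range is limited). The gripper opens to 87 mm and grips with 3 to 60 N. Pads are 19 mm wide; open, the fingers measure 117 mm over their backs; the gripper's body (75 mm by 190 mm) begins 51 mm behind the grasp point.
Start: joints at [1.107, 0.527, 1.433, -0, 1.181, -0.178], TCP at [0.176, 0.6, 0.405] pointing down, gripper open.
Joint ranges: [-3.08, 3.08], [-0.75, 2.2], [0.22, 2.44], [-1.43, 4.57], [0, 2.65], [-2.85, 2.85]. Speed limits (rad/s): [2.79, 2.79, 3.14, 3.14, 3.14, 3.14].

### API

Orientations are given as a unit quaternion [x, y, z, w].
In Python, from rig import robot, camera, camera_model gives the robot as it stands.
- The arm moves only by the tool drive_tool, never from a script. Its argument "plan" is a list that holds one entry, the list of rows, each a list of 6 numbers: the shift along the world's x, y, z in units of 2.5 cm (1.0 is 2.5 cm), then the turn, a rotation vector about the world's x, y, z in units of 6 degrees (1.0 is 6 degrees). A call has 1 to 8 rows; each row shifts and turns the commanded pose from where the row before left it; what a row does not reach is not made up. A row lasts 1/8 s, in which the tool goes at most 62.5 mm and 10.7 degrees, less where a joint would pass 70% of its speed; a pose out of reach is approached as far as the arm can. A call with a number of a shift or a turn outside -1 to 1 is refused whole. A call with a gripper value outside its range is refused whole. "grip" is the closure, from 0 (fully open) to 1 (shut), set as the call begins (left out, the last holds). The fingers move at their own pace and stop on an object; "force" is the grip in N (left out, the last holds). Time passes only in rows, so rows that do not move let the fingers close. It gives the time, the measured TCP pose, the force and the opening at its end, in the units of the state.
- robot.get_obs(): the state, without advancing time (a new reading comes with each control period).
- camera(name): name is "scene" or "top" or "wrist"; returns the picture (420x560x3 uint8, red, green, blue); there is no depth.
- camera_model(name): a dict with "K" (3x3 intrinsics, pixels), "world_to_cam" (4x4, takes a point from world to camera coordinates); the wrist camera has in their place "tool_from_camera" (4x4, takes a point from camera to tool coordinates, whose origin is the TCP and whose axes are the flange's). Camera axes: x right, y up, looking along -z (the intrinsics and any distortion apply to the point x, -y, -z); pixel columns grow to the right and rows downward; lengths in m; the calibration is good to about 2 mm. A picture is of the moment at which its call begins: read the wrist's pose just before it. camera_model takes no time and is no camera call.
- robot.hand_in(): hands the job in, once; it reports no verdict.
The state is a dict: "time": time; "q": joint angles; "joint_velocities": joint speeds; "joint_torque": joint torques, N m; "position": TCP position; "tool_rot": TCP orientation; "ft_force": force on the tool from outside, world axes, zero at the start; "moment": the same for the moment, N m; "grip_width": finger opening in m.
Only numpy, scipy, OpenCV 4.12 (cv2) and the standard library are available. Lean on these libraries where they do the work, as an engineer would, in place of code of your own. Each camera call takes 0.05 s, during which the arm holds its last target.

### The job

The red-lidded case in the middle of the stack is needed for the wiring job: lift off the blue-lidded case and set it aside on the bench, put the red case in the middle of the grey work mat with its long side along the mat's long side, then stack the blue case back on the grey-lidded one so that its foot drops fully home inside the rim, the two cases lined up. Small parts are loose inside: keep the cases level and set them down, never drop them. Leave the grey case where it stands and disturb nothing else on the bench.

Things in the scene. Friction and masses are not known exactly. Their poses are not given: they have to be found in the camera images.
- red_case_mid (a point): The wanted case: grey tub, RED lid, in the middle of the stack of three. The point is its centre, 40 mm above its underside; z up, x along its long side. All the stacking cases are alike: 190 mm long (own x), 144 mm wide (own y), 80 mm from underside to the top of the lid's two raised ends, 0.4 to 0.75 kg.
- blue_case_mid (a point): The uppermost case: grey tub, BLUE lid, on the red one. The point is its centre, 40 mm above its underside. Handle of every case: a straight black bar along own x over the middle of the lid, 100 mm free length, 16 mm wide (own y), from 61 to 79 mm above the underside: its middle is 30 mm above this point.
- grey_case_mid (a point): The lowest case: grey tub, pale GREY lid, standing loose on the bench, left or right of the bench's middle. The point is its centre, 40 mm above its underside and the bench. A case stacked on another stands on its raised ends, exactly 80 mm higher.
- red_case: The red-lidded case; origin at the centre of its underside. The handle of every case bridges a saddle in the lid, 100 mm long (own x), running right across the lid and open at both long sides, floor 46 mm above the underside, so fingers have free room on both sides of the handle.
- blue_case: The blue-lidded case; origin at the centre of its underside. Under every case is a foot, 164 x 118 mm and 8 mm deep, that sits inside the rim of the case below.
- grey_case: The grey-lidded case; origin at the centre of its underside. Round the top of every lid's raised ends runs a rim 5 mm high, flaring outward: a foot has 2 mm of play all round at the bottom of the rim and 5 mm at its mouth. A case may go on either way round.
- mat_centre (a point): Dark grey work mat with a pale border line, 270 mm long (own x) x 210 mm wide (own y), 3 mm thick, fixed to the bench, on the other side from the stack. The point is the middle of its upper face (3 mm above the bench).
- clear_patch (a point): Middle of the bare patch of bench between the stack and the mat, at bench height (z = 0); free over about 210 mm ahead-and-back (world x) and 180 mm sideways (world y): a case fits with its long side pointing away from the robot.
- green_case: Bystander: another such case, green lid, alone at the back of the bench. Leave it.
- engine_controller: Bystander: finned aluminium engine control box, about 150 x 120 x 37 mm, at the back.
- connector_bin: Bystander: open blue bin of connectors, 150 x 105 x 60 mm, left side. Further bystanders lie outside the working area and have no entry here: a multimeter (45 mm high) and crimping pliers at the left edge, a black tape roll and a vise at the right, a spray can (190 mm high), drawers and a power supply along the back.
- screwdriver: Bystander: red screwdriver, 210 mm long, 30 mm high, lying at the right side beyond the place of the mat or stack.
Not all that is in view belongs to the job. What is shaped like the red_case but orange is not meant.

How it is judged:
By the outcome, as a careful person would: the job done as asked, in the order asked, and still so for the second after the job is handed in, with the robot touching nothing.
It also fails if it takes over 72 s, if anything falls off the work surface, if the arm or the gripper's body presses on something with over 40 N, if the wrist force passes 120 N, or if a joint passes its speed limit or range.

## Working session

There is one attempt and no reset: what is moved stays moved. The work goes in short steps, Python scripts to look and compute and a tool call to move; the robot and the scene stay as the last step left them, time stands still between calls to the robot, and variables do not carry over. Pictures are saved under pics/ and viewed, and the job is handed in when it is done.

Besides the shell and the picture viewer there is one more tool, called as name(argument=value, ...) on one line, values as JSON. drive_tool: Moves the arm, as the interface text tells. Shifts and turns lie within -1 to 1; 1 stands for 2.5 cm of shift or 6 degrees of turn. Its arguments: {"type":"object","properties":{"plan":{"type":"array","items":{"type":"array","items":{"type":"array","items":{"type":"number","minimum":-1,"maximum":1}}}},"grip":{"type":"number"},"force":{"type":"number"}},"required":["plan"]}

```bash
ls; mkdir -p pics; python3 - <<'E'
from rig import robot, camera, camera_model
import cv2
o=robot.get_obs()
for k in o: print(k,o[k])
for n in ("scene","top","wrist"):
    print(n,camera_model(n))
    cv2.imwrite(f"pics/{n}0.png",camera(n)[:,:,::-1])
E
```

```text
pics
time 0.0
q [ 1.10651127e+00  5.28476091e-01  1.43386695e+00 -4.28674500e-05
  1.18138960e+00 -1.78513249e-01]
joint_velocities [ 0.00104734 -0.00059554  0.00042976  0.00087912  0.00206672 -0.00187318]
joint_torque [ 1.09496097e-03 -4.40046501e+01 -1.76591116e+01  6.33851672e-02
  5.82985603e-02 -1.61246617e-04]
position [0.17602057 0.59935748 0.40377636]
tool_rot [ 1.42392040e-01  9.89809760e-01 -1.02146603e-03 -3.19199846e-04]
ft_force [ 0.18094445 -0.93840282 -0.64697847]
moment [0.01308814 0.02367827 0.03326803]
grip_width 0.08709528222300841
scene {'K': array([[434.12915057,   0.        , 271.54050532],
       [  0.        , 434.12915057, 205.63741913],
       [  0.        ,   0.        ,   1.        ]]), 'world_to_cam': array([[ 0.70691266,  0.70698686, -0.02107308, -0.34014168],
       [-0.46858138,  0.49043381,  0.73478308,  0.14584326],
       [ 0.52981693, -0.509553  ,  0.67797475, -1.67336043],
       [ 0.        ,  0.        ,  0.        ,  1.        ]])}
top {'K': array([[415.21535093,   0.        , 282.62869069],
       [  0.        , 415.21535093, 203.96021085],
       [  0.        ,   0.        ,   1.        ]]), 'world_to_cam': array([[-0.01564239, -0.99981787,  0.01093334, -0.00895942],
       [ 0.98245589, -0.01333659,  0.18601761, -0.50712203],
       [-0.18583792,  0.01365129,  0.98248558, -1.6304431 ],
       [ 0.        ,  0.        ,  0.        ,  1.        ]])}
wrist {'K': array([[313.53963678,   0.        , 279.82078669],
       [  0.        , 313.53963678, 211.07504753],
       [  0.        ,   0.        ,   1.        ]]), 'tool_from_camera': array([[-1.17330511e-04,  9.68888391e-01,  2.47498023e-01,
         6.79889936e-02],
       [ 9.99999901e-01,  2.19747397e-04, -3.86185721e-04,
         6.13647932e-05],
       [-4.28557909e-04,  2.47497953e-01, -9.68888322e-01,
         1.95219149e-02],
       [ 0.00000000e+00,  0.00000000e+00,  0.00000000e+00,
         1.00000000e+00]])}
```

View pics/scene0.png

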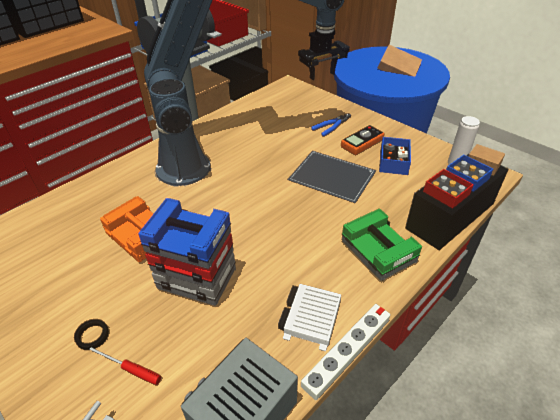

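View pics/top0.png

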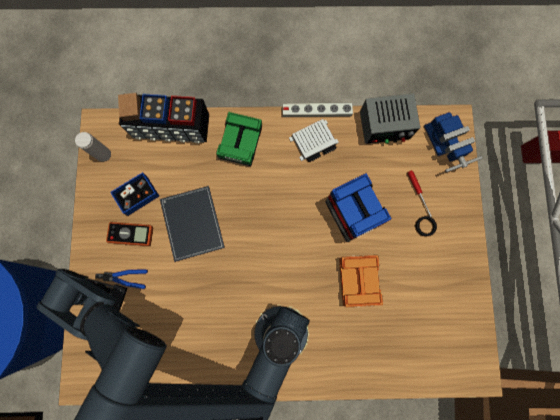

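View pics/wrist0.png

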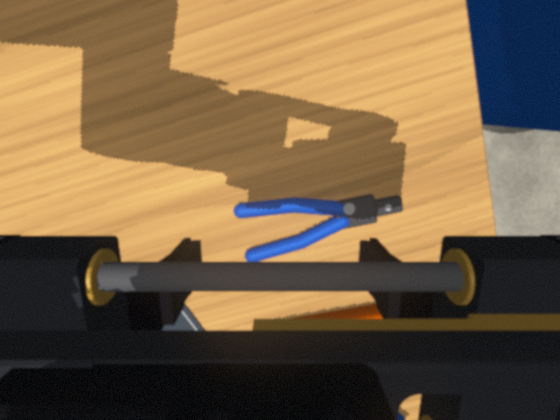

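The stack (blue, red and grey lids) is at top (357,207) and scene (187,250). The mat is at top (192,222) and scene (332,175). The orange case at top (361,280) is a decoy, and the green one at (240,139) is a bystander. Next I'll enlarge crops to read points.

```bash
python3 - <<'E'
import cv2
def crop(n,x0,y0,w,h,s,out):
    im=cv2.imread(f"pics/{n}.png")[y0:y0+h,x0:x0+w]
    im=cv2.resize(im,None,fx=s,fy=s,interpolation=cv2.INTER_CUBIC)
    for i in range(0,w,10):
        cv2.line(im,(i*s,0),(i*s,6 if i%50 else 14),(255,0,255),1)
        if i%20==0: cv2.putText(im,str(x0+i),(i*s,24),0,.4,(255,0,255),1)
    for i in range(0,h,10):
        cv2.line(im,(0,i*s),(6,i*s),(255,0,255),1)
        if i%20==0:cv2.putText(im,str(y0+i),(8,i*s+4),0,.4,(255,0,255),1)
    cv2.imwrite(f"pics/{out}.png",im)
crop("top0",315,165,85,85,7,"c_top_stack")
crop("scene0",130,185,120,125,4,"c_scene_stack")
crop("top0",150,175,85,95,6,"c_top_mat")
crop("scene0",275,140,110,70,7,"c_scene_mat")
E
```

```text
(no output)
```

View pics/c_top_stack.png

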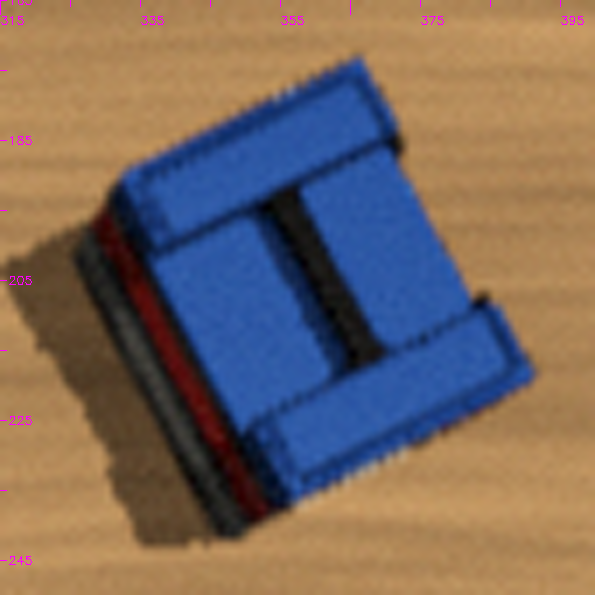

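View pics/c_scene_stack.png

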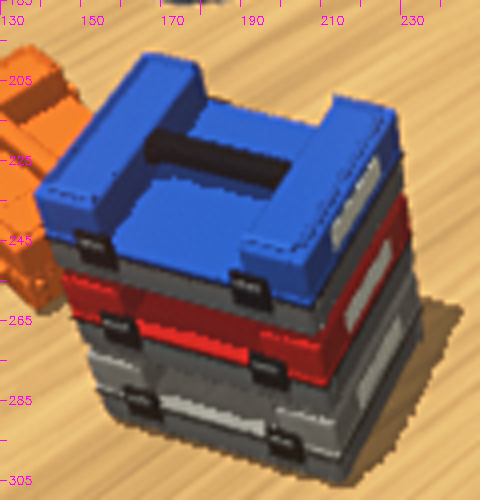

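View pics/c_top_mat.png

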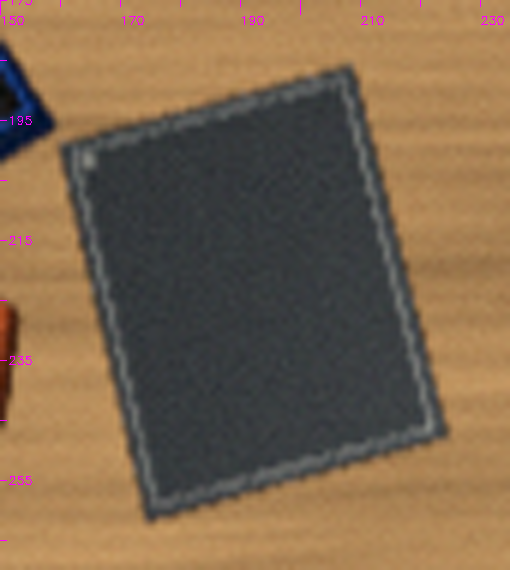

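View pics/c_scene_mat.png

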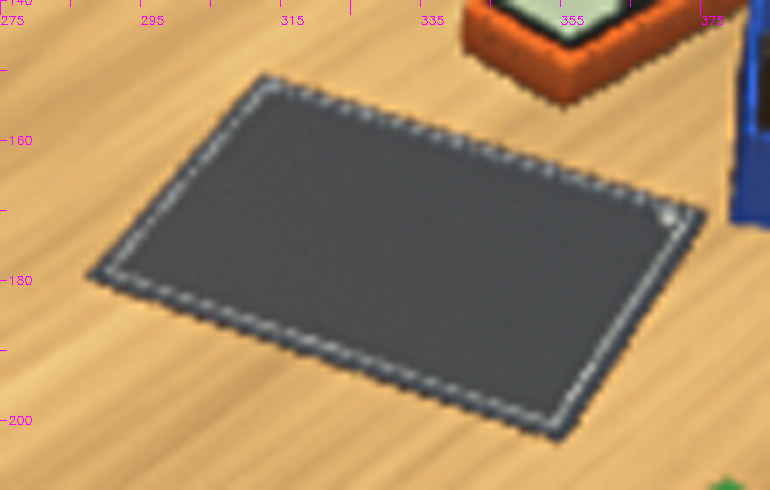

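```bash
cat > h.py <<'E'
import numpy as np, cv2
from scipy.spatial.transform import Rotation as R
from rig import robot, camera, camera_model
CM={n:camera_model(n) for n in("scene","top","wrist")}
def w2c(n,obs=None):
    if n!="wrist": return CM[n]["world_to_cam"]
    T=np.eye(4);T[:3,:3]=R.from_quat(obs["tool_rot"]).as_matrix();T[:3,3]=obs["position"]
    return np.linalg.inv(T@CM["wrist"]["tool_from_camera"])
def proj(n,P,M=None):
    M=w2c(n) if M is None else M
    p=np.atleast_2d(P)@M[:3,:3].T+M[:3,3]
    p=p*[1,-1,-1]
    q=p@CM[n]["K"].T
    return q[:,:2]/q[:,2:]
def ray(n,uv,M=None):
    M=w2c(n) if M is None else M
    d=np.linalg.inv(CM[n]["K"])@[uv[0],uv[1],1.]; d=d*[1,-1,-1]
    Rm=M[:3,:3]; return -Rm.T@M[:3,3], Rm.T@d/np.linalg.norm(d)
def onz(n,uv,z,M=None):
    c,d=ray(n,uv,M); return c+d*(z-c[2])/d[2]
def tri(obs): # list of (n,uv,M)
    A=np.zeros((3,3));b=np.zeros(3)
    for n,uv,M in obs:
        c,d=ray(n,uv,M);P=np.eye(3)-np.outer(d,d);A+=P;b+=P@c
    x=np.linalg.solve(A,b)
    return x,[np.linalg.norm(proj(n,x,M)-uv) for n,uv,M in obs]
def crop(im,x0,y0,w,h,s,out):
    im=im[y0:y0+h,x0:x0+w]
    im=cv2.resize(im,None,fx=s,fy=s,interpolation=cv2.INTER_CUBIC)
    for i in range(0,w,10):
        cv2.line(im,(i*s,0),(i*s,6 if i%50 else 14),(255,0,255),1)
        if i%20==0: cv2.putText(im,str(x0+i),(i*s,24),0,.4,(255,0,255),1)
    for i in range(0,h,10):
        cv2.line(im,(0,i*s),(6,i*s),(255,0,255),1)
        if i%20==0:cv2.putText(im,str(y0+i),(8,i*s+4),0,.4,(255,0,255),1)
    cv2.imwrite(f"pics/{out}.png",im)
E
python3 - <<'E'
from h import *
def t(X,Y): return np.array([315+X/7-.5,165+Y/7-.5])
def s(X,Y): return np.array([130+X/4-.5,185+Y/4-.5])
pr={"D":(t(537,375),s(38,190)),"C":(t(285,508),s(145,55)),"B":(t(122,175),s(400,105)),"h1":(t(280,198),s(290,175)),"h2":(t(365,358),s(148,148))}
for k,(a,b) in pr.items():
    x,e=tri([("top",a,None),("scene",b,None)]);print(k,x.round(4),np.round(e,1))
def tm(X,Y): return np.array([150+X/6-.5,175+Y/6-.5])
def sm(X,Y): return np.array([275+X/7-.5,140+Y/7-.5])
m=[(tm(350,67),sm(563,440)),(tm(62,146),sm(707,213)),(tm(150,521),sm(263,74)),(tm(446,436),sm(88,275))]
c=[]
for a,b in m:
    x,e=tri([("top",a,None),("scene",b,None)]);print(x.round(4),np.round(e,1),onz("top",a,.003)[:2].round(4),onz("scene",b,.003)[:2].round(4)); c.append(x)
c=np.array(c); print("mat",c.mean(0)); 
for i in range(4): d=c[(i+1)%4]-c[i]; print(np.linalg.norm(d),np.degrees(np.arctan2(d[1],d[0])))
E
```

```text
D [ 0.4146 -0.3977  0.2413] [0.4 0.5]
C [ 0.3486 -0.2702  0.2319] [0.4 0.5]
B [ 0.5213 -0.1904  0.2426] [0.4 0.5]
h1 [ 0.5102 -0.2739  0.2311] [0.2 0.3]
h2 [ 0.4241 -0.3179  0.2285] [1.1 1.5]
[0.5972 0.294  0.0018] [0.2 0.2] [0.5974 0.2942] [0.5976 0.2922]
[0.5436 0.4916 0.0031] [0.1 0.1] [0.5439 0.4919] [0.5434 0.4913]
[0.2862 0.4232 0.0036] [0.2 0.2] [0.2858 0.4228] [0.286  0.4245]
[0.3394 0.2241 0.0037] [0.2 0.2] [0.3399 0.2248] [0.3385 0.2241]
mat [0.44160332 0.35820781 0.00305317]
0.20473796114086606 105.17203646251627
0.2663227396357982 -165.13329686988362
0.20609452763980513 -75.04515388120288
0.26710621615199515 15.1591256431839
```

Triangulating from the two views puts the mat centre at (0.442, 0.358), z≈3 mm, yaw ≈15.1°. The stack is near (0.467, −0.294), with the handle at z≈0.23 and yaw ≈27°. I'll move the wrist camera towards the stack by way of the bench's middle.

drive_tool(plan=[[[0.3, -0.5, 0.3, 0, 0, -0.6], [0.6, -0.9, 0.4, 0, 0, -1], [0.6, -0.9, 0.4, 0, 0, -1], [0.6, -0.9, 0.4, 0, 0, -1], [0.6, -0.9, 0.4, 0, 0, -1], [0.6, -0.9, 0.4, 0, 0, -1], [0.8, -1, 0.4, 0, 0, -1], [0.8, -1, 0.3, 0, 0, -1]]], grip=0)

```text
time: 1.15
position: [0.2991, 0.4238, 0.48]
tool_rot: [0.516, 0.856, 0.0, 0.0]
ft_force: [1.0, -0.1, -0.6]
grip_width: 0.0872
```

drive_tool(plan=[[[0.9, -1, 0, 0, 0, -1], [0.9, -1, 0, 0, 0, -1], [0.9, -1, 0, 0, 0, -1], [0.8, -1, 0, 0, 0, -1], [0.7, -1, 0, 0, 0, -1], [0.6, -1, 0, 0, 0, -1], [0.5, -1, 0, 0, 0, -1], [0.5, -1, 0, 0, 0, -1]]])

```text
time: 2.15
position: [0.4439, 0.2237, 0.4795]
tool_rot: [0.82, 0.572, -0.0, -0.0]
ft_force: [0.6, 0.7, 0.4]
grip_width: 0.0871
```

drive_tool(plan=[[[0.3, -1, 0, 0, 0, -1], [0, -1, 0, 0, 0, -1], [0, -1, 0, 0, 0, -1], [0, -1, 0, 0, 0, -1], [0, -1, 0, 0, 0, -1], [0, -1, 0, 0, 0, -1], [0, -0.8, 0, 0, 0, -1], [0, -0.5, 0, 0, 0, -0.2]]])

```text
time: 3.15
position: [0.4511, 0.0413, 0.4796]
tool_rot: [0.973, 0.232, -0.0, -0.0]
ft_force: [-0.3, -0.4, -0.2]
grip_width: 0.0871
```

drive_tool(plan=[[[0, -0.7, 0, 0, 0, 0], [0, -1, 0, 0, 0, 0], [0, -1, 0, 0, 0, 0], [0, -1, 0, 0, 0, 0], [0, -1, 0, 0, 0, 0], [0, -0.7, 0, 0, 0, 0], [0, -0.3, 0, 0, 0, 0], [0, 0, 0, 0, 0, 0]]])

```text
time: 4.15
position: [0.4511, -0.1004, 0.4797]
tool_rot: [0.973, 0.232, -0.0, -0.0]
ft_force: [0.0, -0.2, 0.0]
grip_width: 0.0868
```

```bash
python3 - <<'E'
from h import *
o=robot.get_obs(); im=camera("wrist")[:,:,::-1]; print(o["position"],o["tool_rot"])
np.savez("w1.npz",im=im,position=o["position"],tool_rot=o["tool_rot"]); cv2.imwrite("pics/w1.png",im)
E
```

```text
[ 0.45114425 -0.10041725  0.47967107] [ 9.72765202e-01  2.31792547e-01 -1.47786323e-05 -2.75347271e-04]
```

View pics/w1.png

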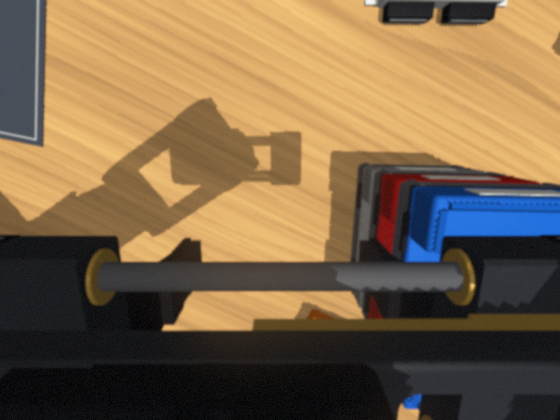

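View 1 shows only the stack's edge: blue lid corner (412,185), red (380,172), grey (362,165). The gripper hides the lower half, so I'll shift to see the lid ahead of the fingers.

drive_tool(plan=[[[-0.2, -0.6, 0.2, 0, 0, 0], [-0.4, -0.9, 0.3, 0, 0, 0], [-0.4, -0.9, 0.3, 0, 0, 0], [-0.4, -0.9, 0.3, 0, 0, 0], [-0.4, -0.9, 0.3, 0, 0, 0], [-0.4, -0.9, 0.3, 0, 0, 0], [-0.4, -0.9, 0.2, 0, 0, 0], [-0.4, -0.9, 0.1, 0, 0, 0]]])

```text
time: 5.2
position: [0.3755, -0.2737, 0.5305]
tool_rot: [0.973, 0.232, 0.0, 0.001]
ft_force: [0.3, 0.2, -0.6]
grip_width: 0.0871
```

drive_tool(plan=[[[-0.4, -0.9, 0, 0, 0, 0], [-0.4, -0.9, 0, 0, 0, 0], [-0.4, -0.8, 0, 0, 0, 0], [-0.4, -0.5, 0, 0, 0, 0], [-0.2, -0.2, 0, 0, 0, 0], [0, 0, 0, 0, 0, 0]]])

```text
time: 5.95
position: [0.3309, -0.3552, 0.5298]
tool_rot: [0.973, 0.232, 0.0, -0.0]
ft_force: [0.8, 0.2, -0.0]
grip_width: 0.0868
```

```bash
python3 - <<'E'
from h import *
o=robot.get_obs(); im=camera("wrist")[:,:,::-1]; print(o["position"],o["tool_rot"],o["time"])
np.savez("w2.npz",im=im,position=o["position"],tool_rot=o["tool_rot"]); cv2.imwrite("pics/w2.png",im)
E
```

```text
[ 0.33086098 -0.35524875  0.52977034] [ 9.72788498e-01  2.31694795e-01  9.41858620e-05 -2.28007499e-04] 5.95
```

View pics/w2.png

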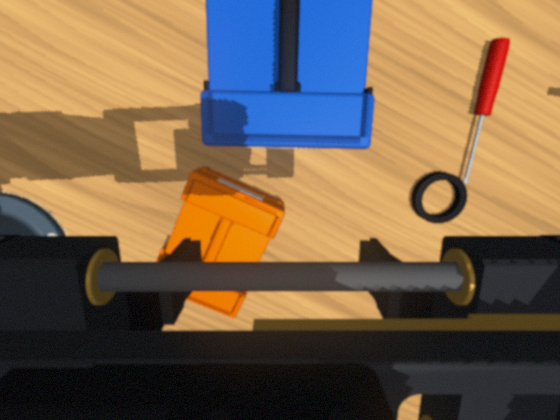

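View 2 shows the near end of the blue lid: outer corners (202,147) and (372,147), handle running up at x≈288. I'll move 75 mm forward to get the whole lid in view.

drive_tool(plan=[[[0.4, 0.2, 0, 0, 0, 0], [0.7, 0.35, 0, 0, 0, 0], [0.7, 0.35, 0, 0, 0, 0], [0.6, 0.3, 0, 0, 0, 0], [0.3, 0.15, 0, 0, 0, 0], [0, 0, 0, 0, 0, 0]]])

```text
time: 6.75
position: [0.3992, -0.3212, 0.5297]
tool_rot: [0.973, 0.233, -0.0, -0.0]
ft_force: [0.3, 0.5, 0.5]
grip_width: 0.0867
```

```bash
python3 - <<'E'
from h import *
o=robot.get_obs(); im=camera("wrist")[:,:,::-1]; print(o["position"],o["tool_rot"],o["time"])
np.savez("w3.npz",im=im,position=o["position"],tool_rot=o["tool_rot"]); cv2.imwrite("pics/w3.png",im)
crop(im,190,0,200,240,4,"w3a")
cv2.imwrite("pics/w3a.png",cv2.resize(cv2.imread("pics/w3a.png")[:480],None,fx=1,fy=1))
crop(im,190,110,200,130,4,"w3b")
a=np.load("w2.npz"); crop(a["im"],190,60,200,110,4,"w2b")
E
```

```text
[ 0.39920586 -0.32116366  0.52967063] [ 9.72556170e-01  2.32668156e-01 -1.55594679e-04 -2.97960585e-05] 6.75
```

View pics/w3a.png

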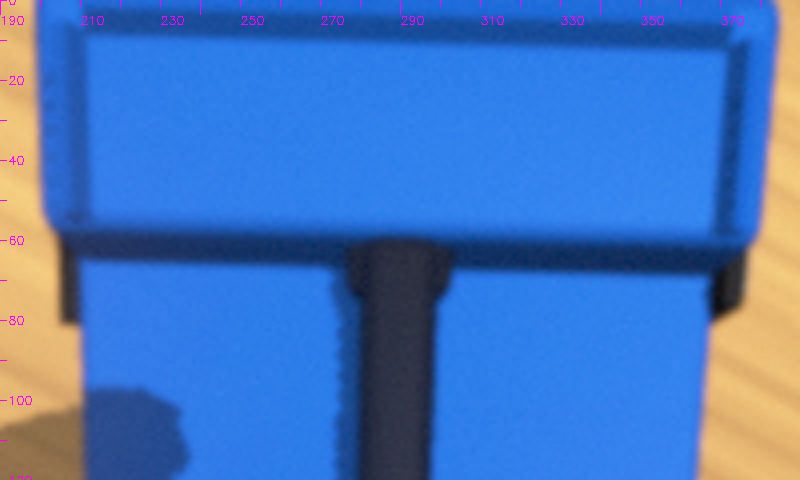

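View pics/w3b.png

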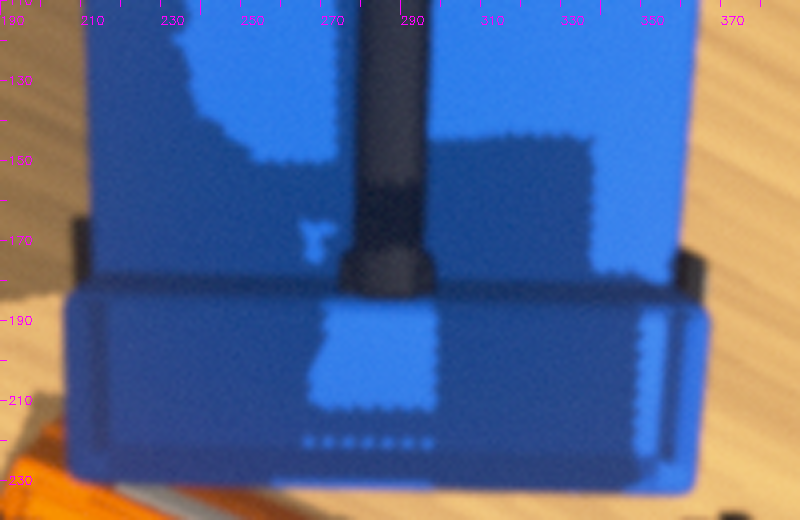

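View pics/w2b.png

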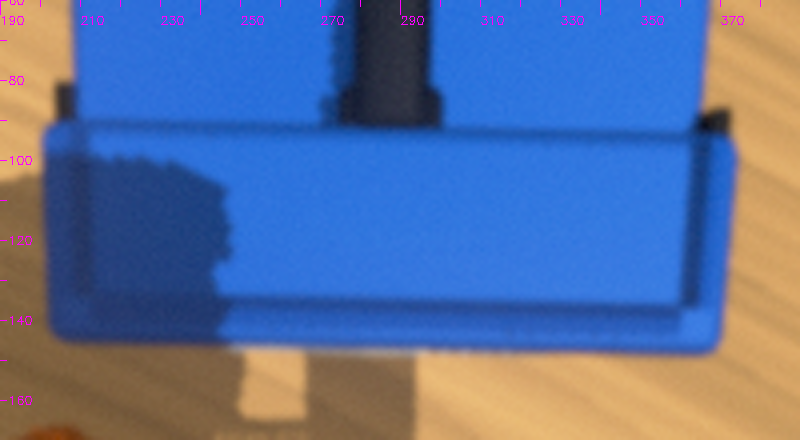

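```bash
cat > fit.py <<'E'
from h import *
from scipy.optimize import least_squares
def fit(obs,p0,fz=None):
    # obs: (cam,M,own xyz,(u or None,v or None))
    def res(p):
        x,y,z,a=p; c,s=np.cos(a),np.sin(a); r=[]
        for n,M,P,uv in obs:
            W=[x+c*P[0]-s*P[1],y+s*P[0]+c*P[1],z+P[2]]
            q=proj(n,W,M)[0]
            for i in(0,1):
                if uv[i] is not None: r.append(q[i]-uv[i])
        if fz is not None: r.append((z-fz)*1000)
        return r
    s=least_squares(res,p0,loss="soft_l1"); return s.x,np.round(res(s.x),1)
E
python3 - <<'E'
from fit import *
M2=w2c("wrist",np.load("w2.npz")); M3=w2c("wrist",np.load("w3.npz"))
def a(X,Y): return (None if X is None else 190+X/4-.5, None if Y is None else Y/4-.5)
def b(X,Y): return (None if X is None else 190+X/4-.5, None if Y is None else 110+Y/4-.5)
def c(X,Y): return (None if X is None else 190+X/4-.5, None if Y is None else 60+Y/4-.5)
for rz in (.08,.085):
  obs=[("wrist",M3,(.040,0,.079),a(399,None)),("wrist",M3,(-.030,0,.079),b(393,None)),
  ("wrist",M3,(.05,0,.08),a(None,236)),("wrist",M3,(-.05,0,.08),b(None,290)),("wrist",M2,(-.05,0,.08),c(None,128)),
  ("wrist",M2,(-.04,0,.079),c(394,None)),
  ("wrist",M3,(.05,.072,rz),a(45,None)),("wrist",M3,(.05,-.072,rz),a(765,None)),
  ("wrist",M3,(-.05,.072,rz),b(65,None)),("wrist",M3,(-.05,-.072,rz),b(711,None)),
  ("wrist",M2,(-.05,.072,rz),c(45,None)),("wrist",M2,(-.05,-.072,rz),c(736,None)),
  ("wrist",M2,(-.095,0,rz),c(None,348)),("wrist",M3,(-.095,0,rz),b(None,488))]
  p,r=fit(obs,[.467,-.294,.16,.47]); print(p[:3].round(4),np.degrees(p[3]),r)
  def t(X,Y): return np.array([315+X/7-.5,165+Y/7-.5])
  def s(X,Y): return np.array([130+X/4-.5,185+Y/4-.5])
  ob2=[("top",None,(-.095,-.072,rz),t(537,375)),("top",None,(-.095,.072,rz),t(285,508)),("top",None,(.095,.072,rz),t(122,175)),("top",None,(.095,-.072,rz),t(360,57)),
   ("scene",None,(-.095,-.072,rz),s(38,190)),("scene",None,(-.095,.072,rz),s(145,55)),("scene",None,(.095,.072,rz),s(400,105))]
  q,r=fit(ob2,[.467,-.294,.16,.47]); print(q[:3].round(4),np.degrees(q[3]),r)
E
```

```text
[ 0.467  -0.2942  0.1548] 25.43926087846756 [ 0.7 -0.5  1.   0.4 -0.6 -0.1  0.3 -1.3 -0.5  0.5 -0.4  1.1 -0.1 -0.7]
[ 0.4666 -0.2935  0.1588] 25.76261502571318 [ 0.1  0.6  0.6 -0.4 -1.3  0.2 -0.3 -0.3 -1.5  0.7  0.3 -1.8  0.4  0.4]
[ 0.4671 -0.2942  0.1505] 25.410508837558336 [ 0.7 -0.5  2.1 -0.4 -0.1 -0.1  0.2 -0.9 -0.6  0.8 -0.6  1.4 -0.1 -0.5]
[ 0.4666 -0.2935  0.1538] 25.762618197669784 [ 0.1  0.6  0.6 -0.4 -1.3  0.2 -0.3 -0.3 -1.5  0.7  0.3 -1.8  0.4  0.4]
```

The fits agree. The blue case's centre is at (0.467, −0.294), yaw ≈25.5°, underside z≈0.157 against the text's 0.160. Next I'll align above the handle and go partway down.

drive_tool(plan=[[[0.3, 0.1, 0, 0, 0, -0.05], [0.6, 0.25, -0.3, 0, 0, -0.08], [0.7, 0.3, -0.6, 0, 0, -0.1], [0.6, 0.25, -0.7, 0, 0, 0], [0.5, 0.2, -0.7, 0, 0, 0], [0, 0, -0.6, 0, 0, 0], [0, 0, -0.3, 0, 0, 0], [0, 0, 0, 0, 0, 0]]])

```text
time: 7.8
position: [0.4658, -0.2943, 0.4491]
tool_rot: [0.976, 0.22, -0.0, -0.001]
ft_force: [-0.1, 0.1, 0.3]
grip_width: 0.0872
```

```bash
python3 - <<'E'
from h import *
o=robot.get_obs(); im=camera("wrist")[:,:,::-1]; print(o["position"],o["tool_rot"],o["time"])
np.savez("w4.npz",im=im,position=o["position"],tool_rot=o["tool_rot"]); cv2.imwrite("pics/w4.png",im)
M=w2c("wrist",o)
a=np.radians(25.5);c,s=np.cos(a),np.sin(a)
for P in [(.05,0,.079),(.05,.008,.079),(.05,-.008,.079),(.0,0,.079),(.05,.072,.08),(.05,-.072,.08)]:
    print(P,proj("wrist",[.467+c*P[0]-s*P[1],-.294+s*P[0]+c*P[1],.16+P[2]],M).round(1))
E
```

```text
[ 0.46575824 -0.29427279  0.4491207 ] [ 9.75504249e-01  2.19979307e-01 -4.97104738e-04 -5.62620696e-04] 7.8
(0.05, 0, 0.079) [[281.6 157.6]]
(0.05, 0.008, 0.079) [[268.3 157.6]]
(0.05, -0.008, 0.079) [[294.9 157.6]]
(0.0, 0, 0.079) [[281.6 236.5]]
(0.05, 0.072, 0.08) [[161.3 157.9]]
(0.05, -0.072, 0.08) [[402.1 157.6]]
```

View pics/w4.png

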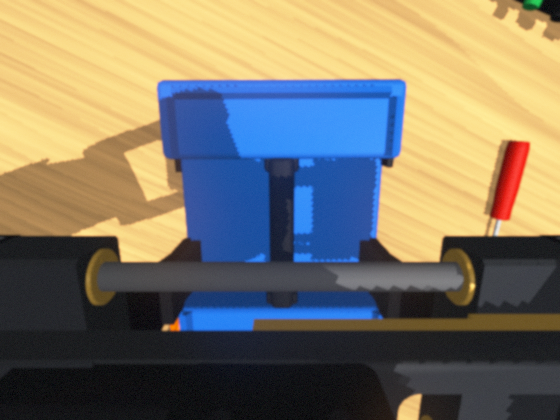

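View 4 matches the prediction: bar at columns 269–294, saddle edge at row 157, lid square to the image. I'll descend to the handle and grip.

drive_tool(plan=[[[0.05, 0, -0.4, 0, 0, 0], [0, 0, -0.6, 0, 0, 0], [0, 0, -0.6, 0, 0, 0], [0, 0, -0.4, 0, 0, 0], [0, 0, -0.2, 0, 0, 0], [0, 0, 0, 0, 0, 0]]])

```text
time: 8.6
position: [0.4674, -0.2941, 0.3943]
tool_rot: [0.975, 0.22, -0.0, -0.0]
ft_force: [0.0, -0.0, 0.1]
grip_width: 0.0869
```

drive_tool(plan=[[[0, 0, 0, 0, 0, 0], [0, 0, 0, 0, 0, 0], [0, 0, 0, 0, 0, 0], [0, 0, 0, 0, 0, 0], [0, 0, 0, 0, 0, 0], [0, 0, 0, 0, 0, 0]]], grip=1, force=40)

```text
time: 9.35
position: [0.4674, -0.2941, 0.3948]
tool_rot: [0.975, 0.22, 0.0, 0.0]
ft_force: [-0.2, -0.1, 0.6]
grip_width: 0.0349
```

drive_tool(plan=[[[0, 0, 0, 0, 0, 0], [0, 0, 0, 0, 0, 0], [0, 0, 0, 0, 0, 0], [0, 0, 0, 0, 0, 0], [0, 0, 0, 0, 0, 0]]])

```text
time: 9.98
position: [0.4674, -0.2942, 0.3947]
tool_rot: [0.975, 0.22, 0.0, 0.0]
ft_force: [0.5, 0.0, -1.0]
grip_width: 0.0154
```

drive_tool(plan=[[[0, 0, 0.1, 0, 0, 0], [0, 0, 0.2, 0, 0, 0], [0, 0, 0.3, 0, 0, 0], [0, 0, 0.4, 0, 0, 0], [0, 0, 0.4, 0, 0, 0], [0, 0, 0.3, 0, 0, 0], [0, 0, 0.1, 0, 0, 0], [0, 0, 0, 0, 0, 0]]])

```text
time: 10.98
position: [0.4674, -0.2941, 0.4399]
tool_rot: [0.975, 0.22, 0.0, 0.0]
ft_force: [-0.6, -0.2, -6.1]
grip_width: 0.0156
```

```bash
python3 - <<'E'
from h import *
o=robot.get_obs(); print(o["position"],o["tool_rot"],o["moment"],o["ft_force"])
cv2.imwrite("pics/s5.png",camera("scene")[:,:,::-1])
crop(cv2.imread("pics/s5.png"),120,120,160,190,3,"s5c")
E
```

```text
[ 0.4673502  -0.29405271  0.43989493] [9.75444279e-01 2.20246346e-01 2.95415682e-05 7.58926250e-05] [-0.07137928  0.1538397  -0.00421621] [-0.56697704 -0.21271622 -6.0871009 ]
```

View pics/s5c.png

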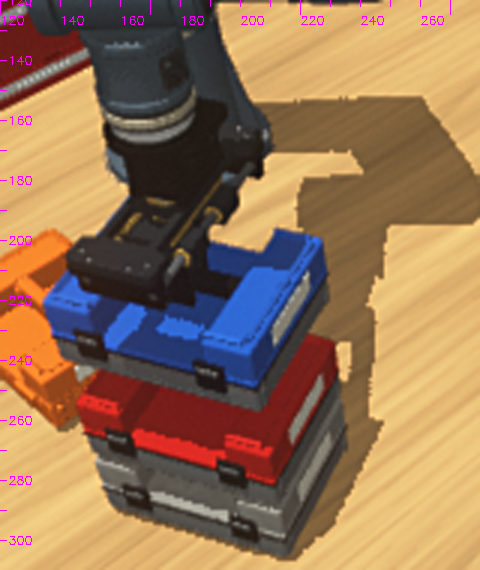

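Blue came off alone and level, with red still seated on grey (scene (190,250)). Now I'll check the clear patch's bounds.

```bash
python3 - <<'E'
from h import *
for nm,uv,z in [("green",(220,158),.05),("green2",(247,165),.05),("ecu",(308,161),.01),("orange",(343,305),.05),("orange2",(343,256),.08),("orange3",(381,258),.08)]:
    print(nm,onz("top",uv,z).round(3))
a=np.radians(25.5);c,s=np.cos(a),np.sin(a)
for P in [(.095,.072),(.095,-.072),(-.095,.072),(-.095,-.072)]: print(.467+c*P[0]-s*P[1],-.294+s*P[0]+c*P[1])
E
```

```text
green [0.702 0.238 0.05 ]
green2 [0.671 0.127 0.05 ]
ecu [ 0.697 -0.127  0.01 ]
orange [ 0.106 -0.243  0.05 ]
orange2 [ 0.292 -0.247  0.08 ]
orange3 [ 0.282 -0.394  0.08 ]
0.5217488030430395 -0.18811530533002196
0.583742400983434 -0.3180875862764019
0.350257599016566 -0.2699124137235981
0.4122511969569605 -0.399884694669978
```

drive_tool(plan=[[[0, 0.2, 0.2, 0, 0, 0], [0, 0.4, 0, 0, 0, -0.2], [0, 0.6, 0, 0, 0, -0.4], [0, 0.8, 0, 0, 0, -0.4], [0, 1, 0, 0, 0, -0.4], [0.05, 1, 0, 0, 0, -0.4], [0.05, 1, 0, 0, 0, -0.4], [0, 1, 0, 0, 0, -0.4]]])

```text
time: 12.02
position: [0.4697, -0.1426, 0.4448]
tool_rot: [0.996, 0.085, 0.0, -0.0]
ft_force: [-0.6, -0.3, -5.0]
grip_width: 0.0157
```

drive_tool(plan=[[[0, 1, 0, 0, 0, -0.4], [0, 1, -0.1, 0, 0, -0.4], [0, 1, -0.3, 0, 0, -0.4], [0, 1, -0.6, 0, 0, -0.4], [0, 1, -0.8, 0, 0, -0.03], [0, 0.8, -1, 0, 0, 0], [0, 0.5, -1, 0, 0, 0], [0, 0.26, -1, 0, 0, 0]]])

```text
time: 13.02
position: [0.4697, 0.0212, 0.3244]
tool_rot: [1.0, 0.001, 0.0, -0.0]
ft_force: [0.3, -0.3, -4.8]
grip_width: 0.0155
```

drive_tool(plan=[[[0, 0, -0.8, 0, 0, 0], [0, 0, -0.6, 0, 0, 0], [0, 0, -0.5, 0, 0, 0], [0, 0, -0.4, 0, 0, 0], [0, 0, -0.3, 0, 0, 0], [0, 0, -0.2, 0, 0, 0], [0, 0, 0, 0, 0, 0]]])

```text
time: 13.9
position: [0.4699, 0.0199, 0.2546]
tool_rot: [1.0, 0.001, -0.0, -0.0]
ft_force: [0.2, 0.4, -4.6]
grip_width: 0.0154
```

drive_tool(plan=[[[0, 0, -0.2, 0, 0, 0], [0, 0, -0.2, 0, 0, 0], [0, 0, -0.15, 0, 0, 0], [0, 0, -0.1, 0, 0, 0], [0, 0, -0.05, 0, 0, 0], [0, 0, -0.04, 0, 0, 0], [0, 0, -0.04, 0, 0, 0], [0, 0, 0, 0, 0, 0]]])

```text
time: 14.9
position: [0.4699, 0.0199, 0.2352]
tool_rot: [1.0, 0.001, -0.0, 0.0]
ft_force: [-0.0, -0.7, -4.0]
grip_width: 0.0157
```

drive_tool(plan=[[[0, 0, -0.03, 0, 0, 0], [0, 0, -0.03, 0, 0, 0], [0, 0, 0, 0, 0, 0]]])

```text
time: 15.28
position: [0.4699, 0.0199, 0.2347]
tool_rot: [1.0, 0.001, 0.0, 0.0]
ft_force: [-0.3, -0.0, 4.5]
grip_width: 0.0153
```

Contact at z=0.2347 (4.5 N). Releasing, then rising.

drive_tool(plan=[[[0, 0, 0, 0, 0, 0], [0, 0, 0, 0, 0, 0], [0, 0, 0, 0, 0, 0], [0, 0, 0, 0, 0, 0]]], grip=0.4)

```text
time: 15.78
position: [0.47, 0.0199, 0.2337]
tool_rot: [1.0, 0.001, 0.0, -0.0]
ft_force: [-0.8, 0.6, -0.3]
grip_width: 0.0466
```

drive_tool(plan=[[[0, 0, 0.3, 0, 0, 0], [0, 0, 0.6, 0, 0, 0], [0, 0, 0.8, 0, 0, 0], [0, 0, 1, 0, 0, 0], [0, 0, 1, 0, 0, 0], [0, 0, 1, 0, 0, 0], [0, -0.3, 1, 0, 0, 0.2], [0, -0.6, 1, 0, 0, 0.4]]])

```text
time: 16.77
position: [0.4694, -0.0024, 0.4025]
tool_rot: [0.999, 0.033, 0.0, -0.0]
ft_force: [0.2, 0.1, -0.5]
grip_width: 0.0523
```

drive_tool(plan=[[[-0.2, -1, 0.2, 0, 0, 0.6], [-0.2, -1, 0.1, 0, 0, 0.6], [-0.2, -1, 0, 0, 0, 0.6], [-0.3, -1, 0, 0, 0, 0.6], [-0.3, -1, 0, 0, 0, 0.6], [-0.3, -1, 0, 0, 0, 0.6], [-0.3, -1, 0, 0, 0, 0.03], [-0.3, -1, 0, 0, 0, 0]]])

```text
time: 17.77
position: [0.4169, -0.2032, 0.4091]
tool_rot: [0.975, 0.22, 0.0, 0.0]
ft_force: [0.6, -0.3, -0.5]
grip_width: 0.0522
```

drive_tool(plan=[[[-0.2, -1, 0, 0, 0, 0], [-0.2, -1, 0, 0, 0, 0], [-0.2, -0.8, 0, 0, 0, 0], [0, -0.5, 0, 0, 0, 0], [0, -0.2, 0, 0, 0, 0], [0, 0, 0, 0, 0, 0]]])

```text
time: 18.52
position: [0.4025, -0.2899, 0.4087]
tool_rot: [0.975, 0.22, -0.0, -0.0]
ft_force: [1.1, 0.2, -0.3]
grip_width: 0.0524
```

```bash
python3 - <<'E'
from h import *
o=robot.get_obs(); im=camera("wrist")[:,:,::-1]; print(o["position"],o["tool_rot"],o["time"])
np.savez("w6.npz",im=im,position=o["position"],tool_rot=o["tool_rot"]); cv2.imwrite("pics/w6.png",im)
M=w2c("wrist",o)
a=np.radians(25.5);c,s=np.cos(a),np.sin(a)
for P in [(.05,0,.079),(.05,.008,.079),(.05,-.008,.079),(-.05,0,.079),(.05,.072,.08),(.05,-.072,.08)]:
    print(P,proj("wrist",[.467+c*P[0]-s*P[1],-.294+s*P[0]+c*P[1],.08+P[2]],M).round(1))
E
```

```text
[ 0.40249138 -0.28994281  0.40865514] [ 9.75443693e-01  2.20248768e-01 -1.37417822e-05 -2.86262452e-04] 18.525
(0.05, 0, 0.079) [[327.   70.9]]
(0.05, 0.008, 0.079) [[315.2  70.9]]
(0.05, -0.008, 0.079) [[338.7  70.9]]
(-0.05, 0, 0.079) [[322.2 213.2]]
(0.05, 0.072, 0.08) [[220.8  70.8]]
(0.05, -0.072, 0.08) [[433.6  70.5]]
```

View pics/w6.png

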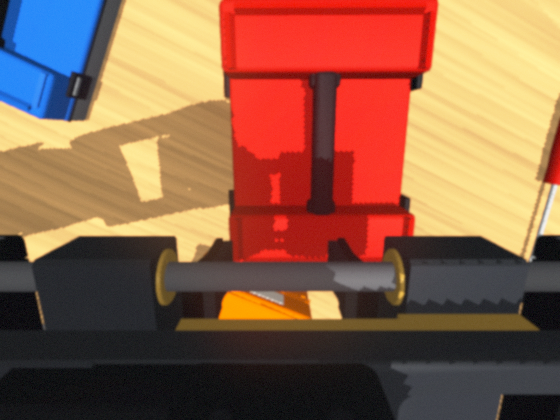

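The red case in view 6 has its bar at columns about 313–337 and saddle edges at rows 72 and 212. That is close to the prediction (315–339, 71/213). I'll take one enlarged crop to refine it.

```bash
python3 - <<'E'
from h import *
crop(np.load("w6.npz")["im"],210,50,230,180,3,"w6c")
E
```

```text
(no output)
```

View pics/w6c.png

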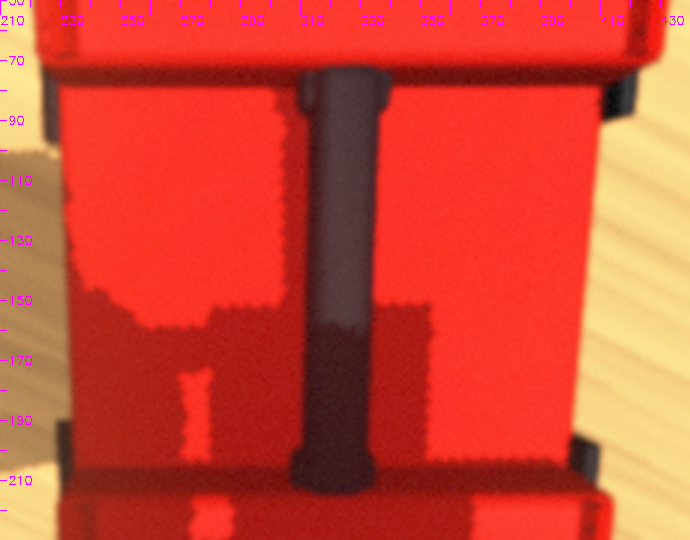

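drive_tool(plan=[[[0.5, -0.05, 0, 0, 0, 0.05], [0.8, -0.05, 0, 0, 0, 0], [0.8, -0.03, -0.2, 0, 0, 0], [0.46, 0, -0.6, 0, 0, 0], [0, 0, -0.9, 0, 0, 0], [0, 0, -0.9, 0, 0, 0], [0, 0, -0.7, 0, 0, 0], [0, 0, -0.35, 0, 0, 0]]])

```text
time: 19.58
position: [0.4663, -0.2928, 0.3154]
tool_rot: [0.975, 0.223, -0.001, -0.002]
ft_force: [-0.4, -0.6, -0.1]
grip_width: 0.0521
```

drive_tool(plan=[[[0, 0, -0.1, 0, 0, 0], [0, 0, 0, 0, 0, 0]]])

```text
time: 19.82
position: [0.4666, -0.2934, 0.3151]
tool_rot: [0.975, 0.223, 0.0, 0.0]
ft_force: [0.5, 0.4, 0.0]
grip_width: 0.0522
```

Grip, then lift gently.

drive_tool(plan=[[[0, 0, 0, 0, 0, 0], [0, 0, 0, 0, 0, 0], [0, 0, 0, 0, 0, 0], [0, 0, 0, 0, 0, 0], [0, 0, 0, 0, 0, 0], [0, 0, 0, 0, 0, 0]]], grip=1)

```text
time: 20.58
position: [0.4666, -0.2936, 0.3152]
tool_rot: [0.975, 0.223, 0.0, 0.0]
ft_force: [-0.7, -1.6, 1.4]
grip_width: 0.0158
```

drive_tool(plan=[[[0, 0, 0.1, 0, 0, 0], [0, 0, 0.2, 0, 0, 0], [0, 0, 0.3, 0, 0, 0], [0, 0, 0.4, 0, 0, 0], [0, 0, 0.5, 0, 0, 0], [0, 0, 0.6, 0, 0, 0], [0, 0, 0.6, 0, 0, 0], [0, 0, 0.3, 0, 0, 0]]])

```text
time: 21.58
position: [0.4666, -0.2935, 0.3916]
tool_rot: [0.975, 0.223, 0.001, 0.001]
ft_force: [-0.1, -0.8, -3.6]
grip_width: 0.0155
```

```bash
python3 - <<'E'
from h import *
o=robot.get_obs(); print(o["position"],o["tool_rot"],o["moment"],o["ft_force"])
im=camera("scene")[:,:,::-1]
crop(im,120,120,200,190,3,"s7c")
E
```

```text
[ 0.46657436 -0.29348472  0.39160291] [9.74860562e-01 2.22812745e-01 6.42399536e-04 9.76231136e-04] [-0.08263215  0.10164014  0.06648801] [-0.08735087 -0.84920373 -3.64015943]
```

View pics/s7c.png

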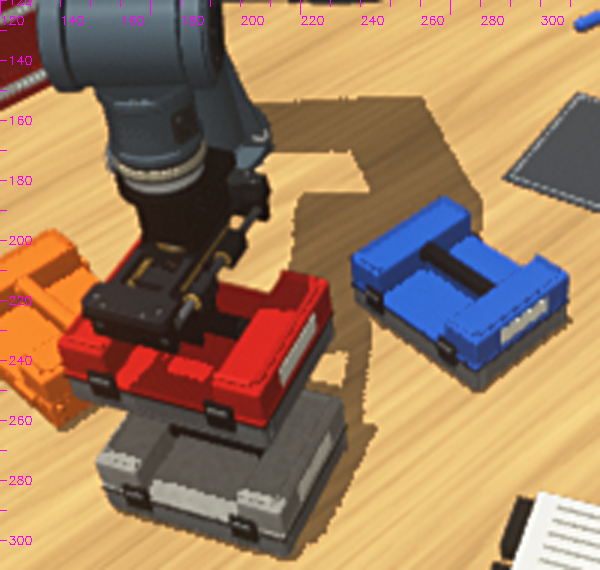

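Red is lifted level, grey stayed put, and blue is standing on the bench. I'll carry red over blue (about 70 mm clearance) to the mat.

drive_tool(plan=[[[0, 0.3, 0.1, 0, 0, 0], [0, 0.6, 0, 0, 0, 0], [0, 0.9, 0, 0, 0, 0], [0, 1, 0, 0, 0, -0.1], [0, 1, 0, 0, 0, -0.1], [0, 1, 0, 0, 0, -0.1], [0, 1, 0, 0, 0, -0.1], [0, 1, 0, 0, 0, -0.1]]])

```text
time: 22.62
position: [0.4657, -0.1209, 0.3922]
tool_rot: [0.98, 0.197, -0.0, -0.001]
ft_force: [0.6, 0.9, -4.5]
grip_width: 0.0159
```

drive_tool(plan=[[[-0.1, 1, 0, 0, 0, -0.1], [-0.1, 1, 0, 0, 0, -0.1], [-0.1, 1, 0, 0, 0, -0.1], [-0.1, 1, 0, 0, 0, -0.1], [-0.1, 1, 0, 0, 0, -0.1], [-0.1, 1, 0, 0, 0, -0.1], [-0.1, 1, 0, 0, 0, -0.1], [-0.1, 1, 0, 0, 0, -0.1]]])

```text
time: 23.62
position: [0.445, 0.0786, 0.3923]
tool_rot: [0.988, 0.156, -0.001, -0.0]
ft_force: [-1.1, -0.5, -4.2]
grip_width: 0.0157
```

drive_tool(plan=[[[-0.1, 1, 0, 0, 0, -0.1], [-0.1, 1, 0, 0, 0, -0.1], [0, 1, 0, 0, 0, -0.1], [0, 1, 0, 0, 0, -0.1], [0, 1, 0, 0, 0, -0.07], [0, 1, -0.1, 0, 0, 0], [0, 1, -0.2, 0, 0, 0], [0, 1, -0.4, 0, 0, 0]]])

```text
time: 24.62
position: [0.4399, 0.2783, 0.3749]
tool_rot: [0.991, 0.132, -0.0, -0.0]
ft_force: [-0.3, -0.1, -3.6]
grip_width: 0.0159
```

drive_tool(plan=[[[0, 1, -0.5, 0, 0, 0], [0, 0.8, -0.6, 0, 0, 0], [0, 0.7, -0.6, 0, 0, 0], [0, 0.4, -0.6, 0, 0, 0], [0, 0.3, -0.5, 0, 0, 0], [0, 0.1, -0.4, 0, 0, 0], [0, 0, -0.3, 0, 0, 0], [0, 0, 0, 0, 0, 0]]])

```text
time: 25.62
position: [0.4414, 0.3586, 0.287]
tool_rot: [0.991, 0.131, -0.001, 0.0]
ft_force: [-0.4, -0.5, -5.2]
grip_width: 0.0156
```

```bash
python3 - <<'E'
from h import *
o=robot.get_obs(); print(o["position"],o["tool_rot"],o["time"])
im=camera("wrist")[:,:,::-1]; np.savez("w8.npz",im=im,position=o["position"],tool_rot=o["tool_rot"]); cv2.imwrite("pics/w8.png",im)
t=camera("top")[:,:,::-1]; cv2.imwrite("pics/t8.png",t); crop(t,120,170,130,110,6,"t8c")
E
```

```text
[0.44136468 0.35861502 0.28695065] [ 9.91340768e-01  1.31312189e-01 -6.93752763e-04  3.32055694e-04] 25.625
```

View pics/w8.png

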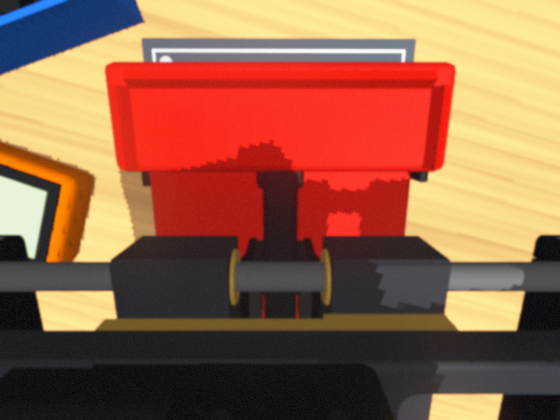

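View pics/t8c.png

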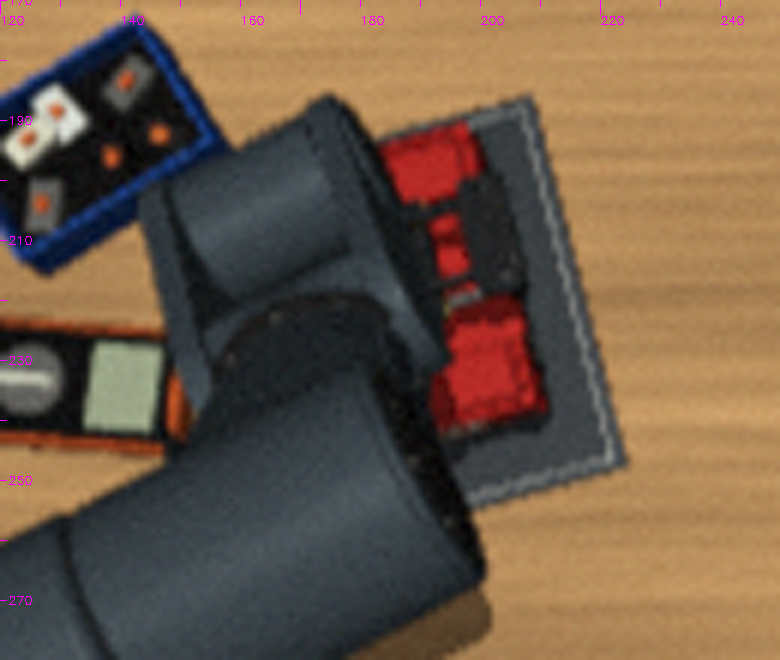

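View 8 shows the mat's far edge level, with corners (143,40) and (414,40), and the red lid symmetric at columns 107–453. I'll check the mat's centre from these corners.

```bash
python3 - <<'E'
from h import *
d=np.load("w8.npz"); M=w2c("wrist",d)
crop(d["im"],95,25,370,160,2,"w8c")
a=onz("wrist",(142.5,38.5),.003,M);b=onz("wrist",(414.5,38.5),.003,M)
v=b-a; print(a,b,np.linalg.norm(v),"yaw",np.degrees(np.arctan2(v[1],v[0]))+90)
x=np.array([-v[1],v[0]])/np.linalg.norm(v); print("centre",((a+b)/2)[:2]-.135*x)
q=d["tool_rot"]; print("toolx",np.degrees(2*np.arctan2(q[1],q[0])))
E
```

```text
[0.54409567 0.49515116 0.003     ] [0.59807744 0.29487585 0.003     ] 0.2074228305751688 yaw 15.08488878556318
centre [0.44073848 0.35987977]
toolx 15.09085506272112
```

View pics/w8c.png

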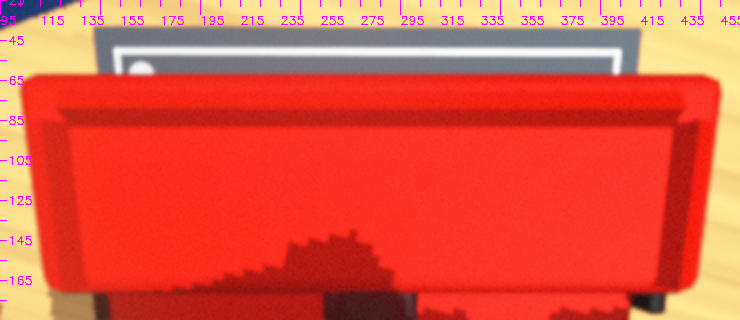

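Alignment is good: mat centre ≈(0.441, 0.359), TCP at (0.4414, 0.3586), yaw 15.1° for both. Lowering now.

drive_tool(plan=[[[0, 0, -0.3, 0, 0, 0], [0, 0, -0.4, 0, 0, 0], [0, 0, -0.4, 0, 0, 0], [0, 0, -0.3, 0, 0, 0], [0, 0, -0.2, 0, 0, 0], [0, 0, -0.15, 0, 0, 0], [0, 0, -0.1, 0, 0, 0], [0, 0, -0.05, 0, 0, 0]]])

```text
time: 26.72
position: [0.4414, 0.3592, 0.24]
tool_rot: [0.991, 0.132, 0.0, -0.0]
ft_force: [0.8, -0.2, -4.8]
grip_width: 0.0156
```

drive_tool(plan=[[[0, 0, -0.03, 0, 0, 0], [0, 0, -0.03, 0, 0, 0], [0, 0, 0, 0, 0, 0]]])

```text
time: 27.1
position: [0.4414, 0.3591, 0.2386]
tool_rot: [0.991, 0.132, 0.0, -0.0]
ft_force: [-0.7, 0.4, -4.4]
grip_width: 0.0159
```

drive_tool(plan=[[[0, 0, -0.03, 0, 0, 0], [0, 0, -0.03, 0, 0, 0], [0, 0, 0, 0, 0, 0]]])

```text
time: 27.48
position: [0.4414, 0.3592, 0.2382]
tool_rot: [0.991, 0.132, 0.0, -0.0]
ft_force: [-2.5, -1.6, 4.2]
grip_width: 0.0156
```

Contact on the mat (4.2 N). I'll release, rise, and fly over to measure the grey case before fetching blue.

drive_tool(plan=[[[0, 0, 0, 0, 0, 0], [0, 0, 0, 0, 0, 0], [0, 0, 0, 0, 0, 0], [0, 0, 0, 0, 0, 0]]], grip=0.4)

```text
time: 27.98
position: [0.4415, 0.3592, 0.2369]
tool_rot: [0.991, 0.132, 0.0, -0.0]
ft_force: [-0.0, -0.1, -0.2]
grip_width: 0.047
```

drive_tool(plan=[[[0, 0, 0.3, 0, 0, 0], [0, 0, 0.6, 0, 0, 0], [0, 0, 0.8, 0, 0, 0], [0, 0, 0.9, 0, 0, 0], [0, -0.3, 0.8, 0, 0, 0], [0, -0.6, 0.4, 0, 0, 0], [0, -0.9, 0.2, 0, 0, 0.1], [0, -1, 0, 0, 0, 0.1]]])

```text
time: 28.98
position: [0.4412, 0.2877, 0.3376]
tool_rot: [0.99, 0.142, 0.0, 0.0]
ft_force: [0.3, -0.6, -0.3]
grip_width: 0.0523
```

drive_tool(plan=[[[0, -1, 0, 0, 0, 0.1], [0, -1, 0, 0, 0, 0.1], [0, -1, 0, 0, 0, 0.1], [0, -1, 0, 0, 0, 0.1], [0, -1, 0, 0, 0, 0.1], [0, -1, 0, 0, 0, 0.1], [0, -1, 0, 0, 0, 0.1], [0, -1, 0, 0, 0, 0.1]]])

```text
time: 29.98
position: [0.4407, 0.0876, 0.3371]
tool_rot: [0.983, 0.183, -0.0, -0.0]
ft_force: [0.2, 0.3, -0.6]
grip_width: 0.0521
```

drive_tool(plan=[[[0, -1, 0, 0, 0, 0.1], [0, -1, 0, 0, 0, 0.1], [0, -1, 0, 0, 0, 0.1], [0, -1, 0, 0, 0, 0.1], [-0.1, -1, 0, 0, 0, 0.1], [-0.1, -1, 0, 0, 0, 0.1], [-0.1, -1, 0, 0, 0, 0.1], [-0.2, -1, 0, 0, 0, 0.05]]])

```text
time: 30.98
position: [0.428, -0.1121, 0.3371]
tool_rot: [0.975, 0.222, -0.0, -0.0]
ft_force: [0.5, -0.2, 0.4]
grip_width: 0.0526
```

drive_tool(plan=[[[-0.2, -1, 0, 0, 0, 0], [-0.2, -1, 0, 0, 0, 0], [-0.2, -1, 0, 0, 0, 0], [-0.2, -1, 0, 0, 0, 0], [-0.1, -0.9, 0, 0, 0, 0], [-0.1, -0.8, 0, 0, 0, 0], [0, -0.5, 0, 0, 0, 0], [0, -0.2, 0, 0, 0, 0]]])

```text
time: 31.98
position: [0.4038, -0.2715, 0.337]
tool_rot: [0.975, 0.221, 0.0, -0.0]
ft_force: [0.1, 0.3, 0.0]
grip_width: 0.0523
```

drive_tool(plan=[[[0, 0, 0, 0, 0, 0], [0, 0, 0, 0, 0, 0]]])

```text
time: 32.22
position: [0.4039, -0.2702, 0.3369]
tool_rot: [0.975, 0.222, -0.0, -0.0]
ft_force: [0.4, 0.3, -0.1]
grip_width: 0.0522
```

```bash
python3 - <<'E'
from h import *
o=robot.get_obs(); im=camera("wrist")[:,:,::-1]; print(o["position"],o["tool_rot"],o["time"])
np.savez("w9.npz",im=im,position=o["position"],tool_rot=o["tool_rot"]); cv2.imwrite("pics/w9.png",im)
M=w2c("wrist",o)
a=np.radians(25.5);c,s=np.cos(a),np.sin(a)
for P in [(.05,0,.079),(.05,.008,.079),(.05,-.008,.079),(-.05,0,.079),(.05,.072,.08),(.05,-.072,.08)]:
    print(P,proj("wrist",[.467+c*P[0]-s*P[1],-.294+s*P[0]+c*P[1],P[2]],M).round(1))
crop(im,150,0,260,240,3,"w9c")
E
```

```text
[ 0.4038647  -0.27016172  0.33691145] [ 9.75022381e-01  2.22106172e-01 -1.68250341e-04 -4.19806433e-04] 32.225
(0.05, 0, 0.079) [[349.6  88. ]]
(0.05, 0.008, 0.079) [[338.4  87.9]]
(0.05, -0.008, 0.079) [[360.9  88. ]]
(-0.05, 0, 0.079) [[342.3 222.6]]
(0.05, 0.072, 0.08) [[248.5  87.5]]
(0.05, -0.072, 0.08) [[451.4  88.1]]
```

View pics/w9c.png

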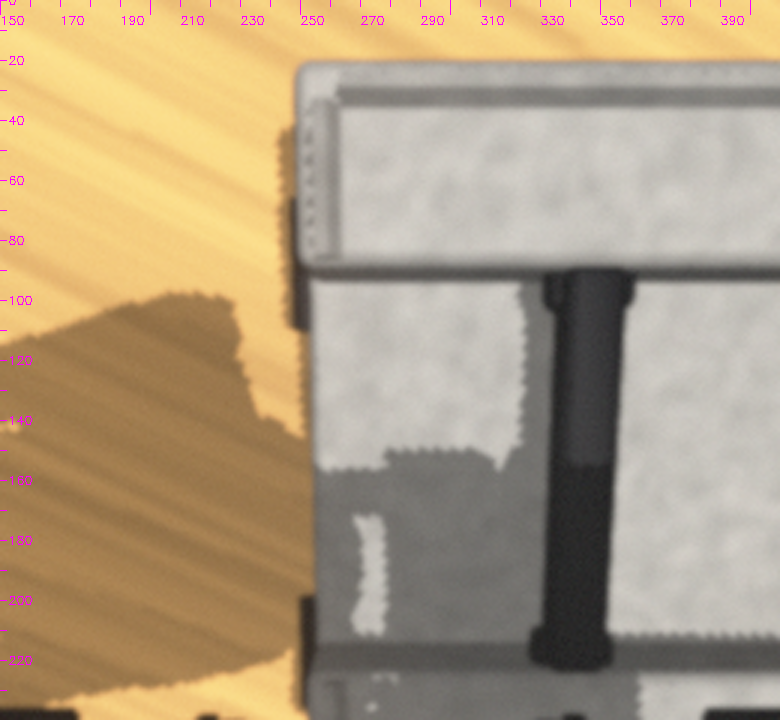

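The view ended up off to the side (I undercounted y by 54 mm), which biases the bar's apparent centre. I'll centre it for a clean reading.

drive_tool(plan=[[[0.2, -0.4, 0, 0, 0, 0], [0.3, -0.7, 0, 0, 0, 0], [0.2, -0.5, 0, 0, 0, 0], [0.1, -0.1, 0, 0, 0, 0], [0, 0, 0, 0, 0, 0]]])

```text
time: 32.9
position: [0.4239, -0.3132, 0.3368]
tool_rot: [0.975, 0.222, -0.0, -0.0]
ft_force: [0.1, -0.6, 0.1]
grip_width: 0.0523
```

```bash
python3 - <<'E'
from h import *
o=robot.get_obs(); im=camera("wrist")[:,:,::-1]; print(o["position"],o["tool_rot"],o["time"])
np.savez("w10.npz",im=im,position=o["position"],tool_rot=o["tool_rot"]); cv2.imwrite("pics/w10.png",im)
M=w2c("wrist",o)
a=np.radians(25.5);c,s=np.cos(a),np.sin(a)
for P in [(.05,0,.079),(.05,.008,.079),(.05,-.008,.079),(-.05,0,.079),(.05,.072,.08),(.05,-.072,.08),(-.05,.072,.08),(-.05,-.072,.08)]:
    print(P,proj("wrist",[.467+c*P[0]-s*P[1],-.294+s*P[0]+c*P[1],P[2]],M).round(1))
crop(im,160,0,260,240,3,"w10c")
E
```

```text
[ 0.42389118 -0.31324983  0.33680073] [ 9.75106915e-01  2.21734810e-01 -1.64194068e-04 -3.90103813e-04] 32.9
(0.05, 0, 0.079) [[282.9  87. ]]
(0.05, 0.008, 0.079) [[271.7  87. ]]
(0.05, -0.008, 0.079) [[294.1  87.1]]
(-0.05, 0, 0.079) [[282.3 221.9]]
(0.05, 0.072, 0.08) [[181.4  86.7]]
(0.05, -0.072, 0.08) [[384.4  87.1]]
(-0.05, 0.072, 0.08) [[191. 222.]]
(-0.05, -0.072, 0.08) [[373.7 222.4]]
```

View pics/w10c.png

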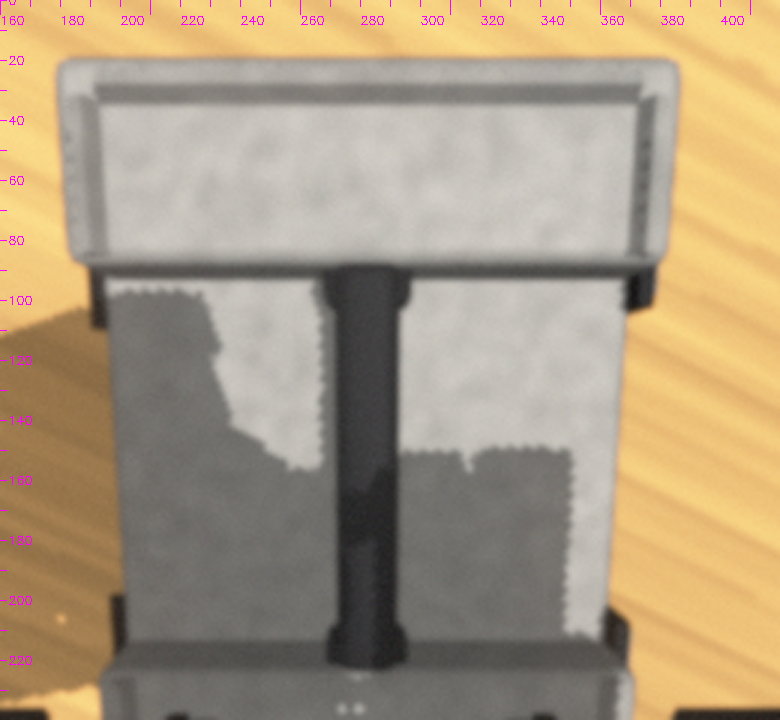

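In the centred view, the grey bar is at column 282.2/282.0 against 282.7/282.4 predicted, and the saddle edges are at rows 87 and 222, as predicted. That puts grey at (0.4668, −0.2937), yaw 25.6°. It hasn't moved. Now back to blue.

drive_tool(plan=[[[0, 0.4, 0, 0, 0, -0.3], [0.2, 0.8, 0, 0, 0, -0.5], [0.2, 1, 0, 0, 0, -0.5], [0.2, 1, 0, 0, 0, -0.5], [0.2, 1, 0, 0, 0, -0.5], [0.2, 1, 0, 0, 0, -0.5], [0.2, 1, 0, 0, 0, -0.5], [0.2, 1, 0, 0, 0, -0.5]]])

```text
time: 33.95
position: [0.4585, -0.132, 0.337]
tool_rot: [1.0, 0.024, -0.0, -0.0]
ft_force: [0.5, 0.0, 0.6]
grip_width: 0.0522
```

drive_tool(plan=[[[0.2, 1, 0, 0, 0, -0.45], [0.2, 1, 0, 0, 0, 0], [0.04, 1, 0, 0, 0, 0], [0, 1, 0, 0, 0, 0], [0, 1, 0, 0, 0, 0], [0, 0.6, 0, 0, 0, 0], [0, 0.5, 0, 0, 0, 0], [0, 0, 0, 0, 0, 0]]])

```text
time: 34.95
position: [0.4698, 0.0196, 0.337]
tool_rot: [1.0, 0.002, -0.0, 0.0]
ft_force: [0.3, 0.1, 0.2]
grip_width: 0.0523
```

```bash
python3 - <<'E'
from h import *
o=robot.get_obs(); im=camera("wrist")[:,:,::-1]; print(o["position"],o["tool_rot"],o["time"])
cv2.imwrite("pics/w11.png",im)
M=w2c("wrist",o)
for P in [(.05,0,.079),(.05,.008,.079),(.05,-.008,.079),(-.05,0,.079),(.05,.072,.08),(.05,-.072,.08)]:
    print(P,proj("wrist",[.4697+P[0],.020+P[1],P[2]],M).round(1))
crop(im,150,60,260,180,3,"w11c")
E
```

```text
[0.46980197 0.01964817 0.33701536] [ 9.99998480e-01  1.74112559e-03 -6.53373416e-05  6.01861961e-05] 34.95
(0.05, 0, 0.079) [[280. 154.]]
(0.05, 0.008, 0.079) [[269.4 154. ]]
(0.05, -0.008, 0.079) [[290.7 154.1]]
(-0.05, 0, 0.079) [[279.6 276.3]]
(0.05, 0.072, 0.08) [[183.6 153.8]]
(0.05, -0.072, 0.08) [[376.4 154.5]]
```

View pics/w11c.png

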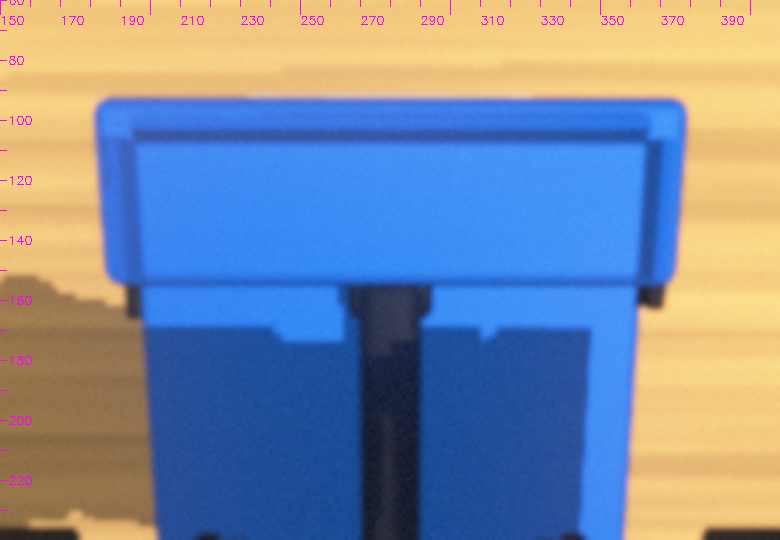

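Blue sits exactly as predicted (bar column 279.8, saddle edge row 154). Descending to grip.

drive_tool(plan=[[[0, 0, -0.3, 0, 0, 0], [0, 0, -0.7, 0, 0, 0], [0, 0, -0.9, 0, 0, 0], [0, 0, -0.9, 0, 0, 0], [0, 0, -0.7, 0, 0, 0], [0, 0, -0.4, 0, 0, 0], [0, 0, -0.2, 0, 0, 0], [0, 0, 0, 0, 0, 0]]])

```text
time: 36.0
position: [0.47, 0.019, 0.2344]
tool_rot: [1.0, 0.001, -0.0, -0.0]
ft_force: [-0.2, -0.1, 0.6]
grip_width: 0.0521
```

drive_tool(plan=[[[0, 0, 0, 0, 0, 0], [0, 0, 0, 0, 0, 0], [0, 0, 0, 0, 0, 0], [0, 0, 0, 0, 0, 0], [0, 0, 0, 0, 0, 0], [0, 0, 0, 0, 0, 0]]], grip=1)

```text
time: 36.75
position: [0.4699, 0.0192, 0.2346]
tool_rot: [1.0, 0.001, 0.0, -0.0]
ft_force: [0.4, 2.3, 1.7]
grip_width: 0.016
```

drive_tool(plan=[[[0, 0, 0.1, 0, 0, 0], [0, 0, 0.2, 0, 0, 0], [0, 0, 0.4, 0, 0, 0], [0, 0, 0.6, 0, 0, 0], [0, 0, 0.8, 0, 0, 0], [0, 0, 0.9, 0, 0, 0], [0, 0, 0.9, 0, 0, 0], [0, 0, 0.7, 0, 0, 0]]])

```text
time: 37.75
position: [0.4695, 0.0192, 0.3509]
tool_rot: [1.0, 0.001, 0.0, 0.0]
ft_force: [-0.0, 0.0, -4.0]
grip_width: 0.0153
```

drive_tool(plan=[[[0, -0.2, 0.3, 0, 0, 0], [0, -0.4, 0.1, 0, 0, 0.2], [0, -0.6, 0, 0, 0, 0.4], [0, -0.8, 0, 0, 0, 0.4], [0, -1, 0, 0, 0, 0.4], [0, -1, 0, 0, 0, 0.4], [0, -1, 0, 0, 0, 0.4], [0, -1, 0, 0, 0, 0.4]]])

```text
time: 38.75
position: [0.4693, -0.1318, 0.3591]
tool_rot: [0.991, 0.137, -0.001, -0.0]
ft_force: [0.8, 0.2, -5.0]
grip_width: 0.0158
```

drive_tool(plan=[[[-0.05, -1, 0, 0, 0, 0.4], [-0.05, -1, 0, 0, 0, 0.4], [0, -1, 0, 0, 0, 0.4], [0, -1, 0, 0, 0, 0.4], [0, -1, 0, 0, 0, 0.05], [0, -0.8, 0, 0, 0, 0], [0, -0.5, 0, 0, 0, 0], [0, -0.2, 0, 0, 0, 0]]])

```text
time: 39.75
position: [0.4672, -0.2939, 0.3593]
tool_rot: [0.975, 0.221, -0.0, -0.0]
ft_force: [-0.2, 0.5, -4.8]
grip_width: 0.0159
```

drive_tool(plan=[[[0, 0, 0, 0, 0, 0], [0, 0, 0, 0, 0, 0]]])

```text
time: 40.0
position: [0.4673, -0.2925, 0.3594]
tool_rot: [0.975, 0.222, -0.0, -0.001]
ft_force: [-0.6, 0.3, -5.4]
grip_width: 0.0157
```

```bash
python3 - <<'E'
from h import *
o=robot.get_obs(); print(o["position"],o["tool_rot"],np.degrees(2*np.arctan2(o["tool_rot"][1],o["tool_rot"][0])),o["time"],o["ft_force"],o["moment"])
E
```

```text
[ 0.4673324  -0.29253271  0.35940338] [ 9.75026139e-01  2.22089471e-01 -1.94003738e-04 -5.07245302e-04] 25.663578618608796 40.0 [-0.60519419  0.25308902 -5.42933478] [-0.09745275  0.09417641 -0.01645373]
```

drive_tool(plan=[[[0, -0.05, -0.2, 0, 0, 0], [0, 0, -0.3, 0, 0, 0], [0, 0, -0.3, 0, 0, 0], [0, 0, -0.25, 0, 0, 0], [0, 0, -0.15, 0, 0, 0], [0, 0, -0.1, 0, 0, 0], [0, 0, 0, 0, 0, 0]]])

```text
time: 40.88
position: [0.4674, -0.2946, 0.3269]
tool_rot: [0.975, 0.222, -0.0, -0.0]
ft_force: [0.7, 0.2, -5.0]
grip_width: 0.0155
```

```bash
python3 - <<'E'
from h import *
o=robot.get_obs(); print(o["position"],o["ft_force"])
im=camera("scene")[:,:,::-1]; crop(im,130,200,110,110,5,"s12c")
E
```

```text
[ 0.46741351 -0.29463586  0.32687717] [ 0.66142789  0.23543281 -5.00037689]
```

View pics/s12c.png

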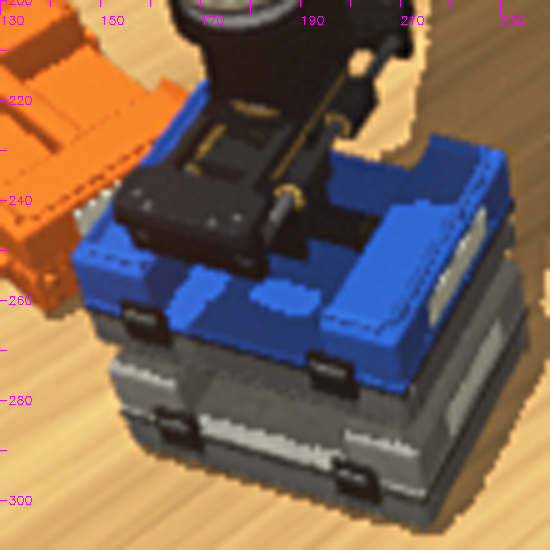

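Lined up above grey. I'll lower slowly with a +0.7 mm y trim.

drive_tool(plan=[[[0, 0.03, -0.1, 0, 0, 0], [0, 0, -0.1, 0, 0, 0], [0, 0, -0.08, 0, 0, 0], [0, 0, -0.08, 0, 0, 0], [0, 0, -0.06, 0, 0, 0], [0, 0, -0.04, 0, 0, 0], [0, 0, 0, 0, 0, 0]]])

```text
time: 41.8
position: [0.4674, -0.2939, 0.3154]
tool_rot: [0.975, 0.222, -0.0, -0.0]
ft_force: [-0.1, -0.3, -4.2]
grip_width: 0.0155
```

drive_tool(plan=[[[0, 0, -0.03, 0, 0, 0], [0, 0, -0.03, 0, 0, 0], [0, 0, 0, 0, 0, 0]]])

```text
time: 42.18
position: [0.4674, -0.2939, 0.3147]
tool_rot: [0.975, 0.222, 0.0, 0.0]
ft_force: [-1.7, 0.7, 1.7]
grip_width: 0.0158
```

drive_tool(plan=[[[0, 0, -0.03, 0, 0, 0], [0, 0, 0, 0, 0, 0]]])

```text
time: 42.42
position: [0.4674, -0.2938, 0.3146]
tool_rot: [0.975, 0.222, 0.0, 0.0]
ft_force: [-2.9, 2.4, 6.7]
grip_width: 0.0152
```

drive_tool(plan=[[[0, 0, 0, 0, 0, 0], [0, 0, 0, 0, 0, 0], [0, 0, 0, 0, 0, 0], [0, 0, 0, 0, 0, 0], [0, 0, 0, 0, 0, 0]]], grip=0.4)

```text
time: 43.05
position: [0.4674, -0.2939, 0.3131]
tool_rot: [0.975, 0.222, -0.0, -0.0]
ft_force: [-0.6, -0.1, 0.0]
grip_width: 0.0511
```

drive_tool(plan=[[[0, 0, 0.3, 0, 0, 0], [0, 0, 0.6, 0, 0, 0], [0, 0, 0.8, 0, 0, 0], [0, 0, 0.9, 0, 0, 0], [0, 0, 0.9, 0, 0, 0], [0, 0, 0.5, 0, 0, 0], [0, 0, 0.3, 0, 0, 0], [0, 0, 0, 0, 0, 0]]])

```text
time: 44.05
position: [0.4674, -0.2938, 0.4211]
tool_rot: [0.975, 0.222, 0.0, 0.0]
ft_force: [0.4, 0.9, -0.4]
grip_width: 0.0524
```

drive_tool(plan=[[[-0.3, 0.5, 0.3, 0, 0, 0], [-0.4, 1, 0.3, 0, 0, 0], [-0.4, 1, 0, 0, 0, 0], [-0.3, 1, 0, 0, 0, 0], [-0.3, 1, 0, 0, 0, 0], [0, 1, 0, 0, 0, 0], [0, 1, 0, 0, 0, 0], [0, 0.8, 0, 0, 0, 0]]])

```text
time: 45.05
position: [0.4239, -0.1096, 0.4354]
tool_rot: [0.975, 0.222, -0.001, -0.001]
ft_force: [0.3, 0.2, -0.8]
grip_width: 0.0523
```

drive_tool(plan=[[[0, 0.4, 0, 0, 0, 0], [0, 0, 0, 0, 0, 0]]])

```text
time: 45.3
position: [0.4245, -0.1007, 0.4356]
tool_rot: [0.975, 0.222, -0.0, -0.0]
ft_force: [0.2, -0.1, 0.6]
grip_width: 0.0522
```

```bash
python3 - <<'E'
from h import *
o=robot.get_obs(); print(o["position"],o["time"])
t=camera("top")[:,:,::-1]; s=camera("scene")[:,:,::-1]
cv2.imwrite("pics/t13.png",t); cv2.imwrite("pics/s13.png",s)
crop(s,130,190,115,120,5,"s13c"); crop(t,150,160,260,110,3,"t13c"); crop(s,275,110,120,100,6,"s13m")
E
```

```text
[ 0.42454921 -0.10071357  0.43562769] 45.3
```

View pics/s13c.png

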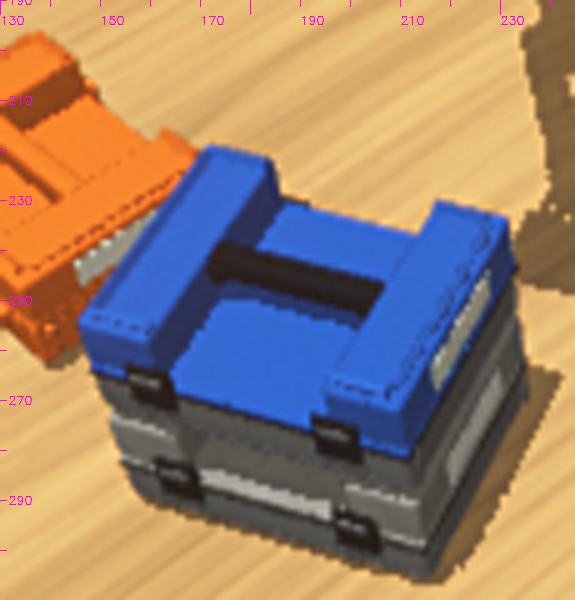

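View pics/t13c.png

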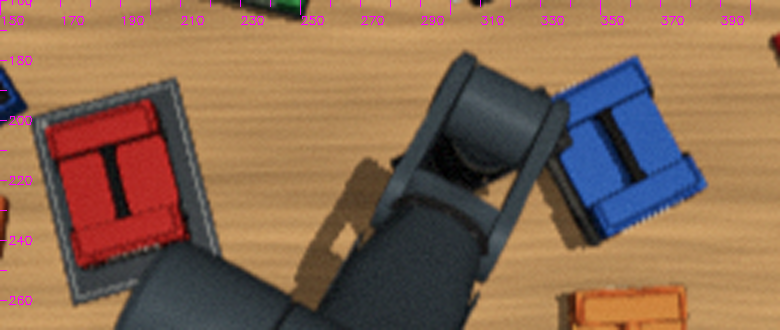

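View pics/s13m.png

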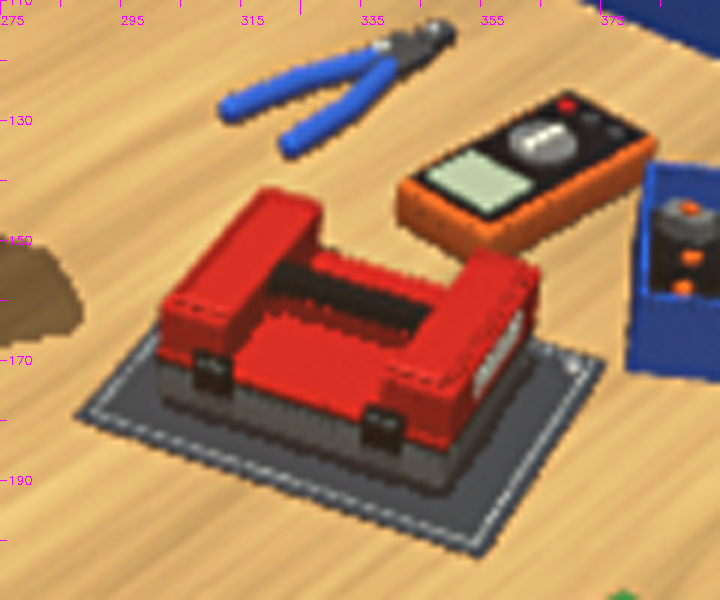

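Both look right: blue is seated on grey at scene (190,255), and red is on the mat with an even border. Now a numeric check of lid corners against predicted poses.

```bash
python3 - <<'E'
from fit import *
def s(X,Y): return np.array([130+X/5-.5,190+Y/5-.5])
def t(X,Y): return np.array([150+X/3-.5,160+Y/3-.5])
def m(X,Y): return np.array([275+X/6-.5,110+Y/6-.5])
rz=.082
blue=[("scene",None,(-.095,-.072,rz),s(80,322)),("scene",None,(-.095,.072,rz),s(208,145)),("scene",None,(.095,.072,rz),s(513,215)),
("top",None,(-.095,-.072,rz),t(708,185)),("top",None,(-.095,.072,rz),t(600,240)),("top",None,(.095,-.072,rz),t(635,57))]
p,r=fit(blue,[.467,-.294,.08,.447]); print("blue",p[:3].round(4),np.degrees(p[3]).round(2),r)
red=[("scene",None,(-.095,-.072,rz),m(161,305)),("scene",None,(-.095,.072,rz),m(266,188)),("scene",None,(.095,.072,rz),m(541,265)),
("top",None,(-.095,-.072,rz),t(188,240)),("top",None,(-.095,.072,rz),t(77,268)),("top",None,(.095,.072,rz),t(45,127)),("top",None,(.095,-.072,rz),t(155,98))]
p,r=fit(red,[.441,.358,.003,.263]); print("red",p[:3].round(4),np.degrees(p[3]).round(2),r)
E
```

```text
blue [ 0.4658 -0.2924  0.0737] 26.02 [-0.5  0.4  0.3 -0.5  0.4  0.1 -0.4  0.9  2.1 -0.1 -0.5 -0.3]
red [ 4.409e-01  3.559e-01 -2.000e-04] 14.33 [-1.1 -0.1 -0.8 -0.6  0.6  1.  -0.6 -0.8  0.1 -0.4  0.3  0.1 -0.7  0.4]
```

drive_tool(plan=[[[0, -0.5, 0, 0, 0, 0], [0, -1, 0, 0, 0, 0], [0, -1, 0, 0, 0, 0], [0, -1, 0, 0, 0, 0], [0, -1, 0, 0, 0, 0], [0, -1, 0, 0, 0, 0], [0, -1, 0, 0, 0, 0], [0, -1, 0, 0, 0, 0]]])

```text
time: 46.4
position: [0.4245, -0.2911, 0.4356]
tool_rot: [0.975, 0.221, -0.0, 0.0]
ft_force: [0.3, 0.2, 1.1]
grip_width: 0.0523
```

drive_tool(plan=[[[0, -0.6, 0, 0, 0, 0], [0, -0.3, 0, 0, 0, 0], [0, 0, 0, 0, 0, 0], [0, 0, 0, 0, 0, 0]]])

```text
time: 46.9
position: [0.4249, -0.3106, 0.4357]
tool_rot: [0.975, 0.222, -0.0, -0.0]
ft_force: [0.1, 0.2, -0.6]
grip_width: 0.0522
```

```bash
python3 - <<'E'
from h import *
o=robot.get_obs(); im=camera("wrist")[:,:,::-1]; print(o["position"],o["tool_rot"],o["time"])
M=w2c("wrist",o)
a=np.radians(25.6);c,s=np.cos(a),np.sin(a)
for P in [(.05,0,.079),(-.05,0,.079),(.05,.072,.08),(.05,-.072,.08),(.05,.072,.085),(.05,-.072,.085)]:
    print(P,proj("wrist",[.4668+c*P[0]-s*P[1],-.2937+s*P[0]+c*P[1],.08+P[2]],M).round(1))
crop(im,160,0,260,240,3,"w14c")
E
```

```text
[ 0.42487455 -0.31062408  0.43572723] [ 9.75022215e-01  2.22107046e-01 -7.06614863e-05 -3.68831632e-04] 46.9
(0.05, 0, 0.079) [[284.7  93.3]]
(-0.05, 0, 0.079) [[284.1 218. ]]
(0.05, 0.072, 0.08) [[191.1  93.1]]
(0.05, -0.072, 0.08) [[378.3  93.2]]
(0.05, 0.072, 0.085) [[189.3  92.3]]
(0.05, -0.072, 0.085) [[380.3  92.5]]
```

View pics/w14c.png

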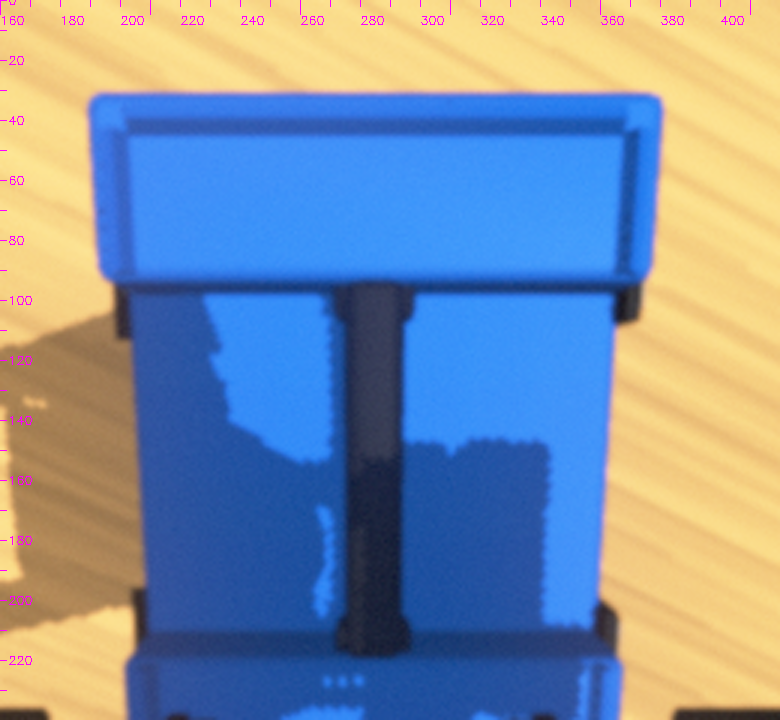

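Blue checks out: bar at 284.5/284.0 against 284.6/284.2 predicted, saddle edges at rows 93.2/217.8 against 93.3/218.0. It is fully seated and within 0.5 mm of grey. The coarse fixed-camera fit for red differs by 3 mm and 0.8°, so I'll use the spare time to check red up close.

drive_tool(plan=[[[0, 0.5, 0, 0, 0, 0], [0, 0.9, 0, 0, 0, 0], [0, 1, 0, 0, 0, -0.1], [0, 1, 0, 0, 0, -0.1], [0, 1, 0, 0, 0, -0.1], [0, 1, 0, 0, 0, -0.1], [0, 1, 0, 0, 0, -0.1], [0, 1, 0, 0, 0, -0.1]]])

```text
time: 47.95
position: [0.4241, -0.1238, 0.4358]
tool_rot: [0.982, 0.191, -0.0, -0.0]
ft_force: [0.3, 0.5, 0.1]
grip_width: 0.0522
```

drive_tool(plan=[[[0, 1, 0, 0, 0, -0.1], [0, 1, 0, 0, 0, -0.1], [0, 1, 0, 0, 0, -0.1], [0, 1, 0, 0, 0, -0.1], [0, 1, 0, 0, 0, -0.1], [0, 1, 0, 0, 0, -0.1], [0, 1, 0, 0, 0, -0.1], [0, 1, 0, 0, 0, -0.1]]])

```text
time: 48.95
position: [0.4234, 0.0757, 0.4358]
tool_rot: [0.989, 0.15, -0.0, -0.0]
ft_force: [-0.1, 0.6, -1.1]
grip_width: 0.0522
```

drive_tool(plan=[[[-0.1, 1, -0.1, 0, 0, -0.1], [-0.1, 1, -0.3, 0, 0, -0.1], [-0.2, 1, -0.4, 0, 0, -0.1], [-0.2, 1, -0.5, 0, 0, -0.06], [-0.2, 1, -0.5, 0, 0, 0], [-0.2, 1, -0.5, 0, 0, 0], [-0.2, 1, -0.5, 0, 0, 0], [-0.1, 0.9, -0.4, 0, 0, 0]]])

```text
time: 49.95
position: [0.3903, 0.2726, 0.3555]
tool_rot: [0.991, 0.132, -0.001, -0.0]
ft_force: [0.2, 0.1, -0.3]
grip_width: 0.0521
```

drive_tool(plan=[[[0, 0.8, -0.3, 0, 0, 0], [0, 0.6, -0.1, 0, 0, 0], [0, 0.4, 0, 0, 0, 0], [0, 0.2, 0, 0, 0, 0], [0, 0, 0, 0, 0, 0], [0, 0, 0, 0, 0, 0]]])

```text
time: 50.7
position: [0.3924, 0.3207, 0.3459]
tool_rot: [0.991, 0.131, -0.0, 0.0]
ft_force: [0.9, -0.1, -0.7]
grip_width: 0.0519
```

```bash
python3 - <<'E'
from h import *
o=robot.get_obs(); im=camera("wrist")[:,:,::-1]; print(o["position"],o["tool_rot"],o["time"])
np.savez("w15.npz",im=im,position=o["position"],tool_rot=o["tool_rot"])
M=w2c("wrist",o)
a=np.radians(15.1);c,s=np.cos(a),np.sin(a)
for P in [(.05,0,.079),(-.05,0,.079),(.05,.072,.08),(.05,-.072,.08),(.135,.105,0),(.135,-.105,0),(0,.105,0),(0,-.105,0)]:
    print(P,proj("wrist",[.441+c*P[0]-s*P[1],.359+s*P[0]+c*P[1],.003+P[2]],M).round(1))
crop(im,130,0,300,240,2,"w15c")
E
```

```text
[0.39243554 0.32072435 0.34585625] [ 9.91413126e-01  1.30766986e-01 -6.26663411e-05  7.50076337e-05] 50.7
(0.05, 0, 0.079) [[246.7  73.8]]
(-0.05, 0, 0.079) [[250.1 208.1]]
(0.05, 0.072, 0.08) [[146.6  73.7]]
(0.05, -0.072, 0.08) [[346.5  73.4]]
(0.135, 0.105, 0) [[136.5 -12.2]]
(0.135, -0.105, 0) [[369.7 -12.6]]
(0, 0.105, 0) [[151.9 141.3]]
(0, -0.105, 0) [[360.4 141. ]]
```

View pics/w15c.png

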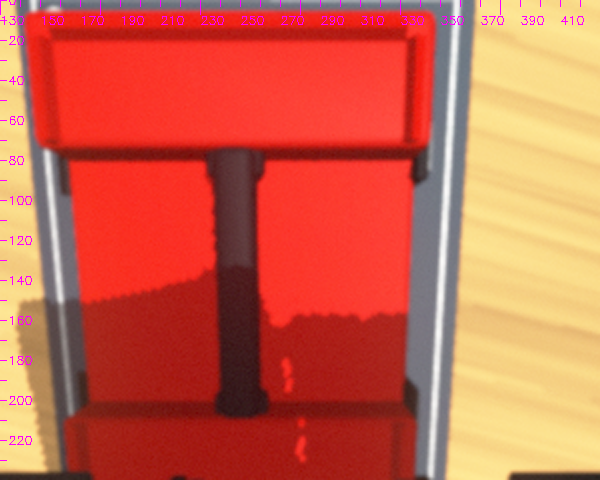

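Red is where intended: bar 248.2/249.5 against 247.4/249.6 predicted, saddle rows 73/206.5 against 73.8/208, and the mat's right edge at 359 against 360.4. That is centred within about 1–2 mm and parallel. The tool is free above it, so I'm handing in.

```bash
python3 -c "
from rig import robot
print(robot.get_obs()['ft_force']); print(robot.hand_in())"
```

```text
[ 0.31219042 -0.32046387 -0.20148624]
the job is handed in; nothing more can be done
None
```

The job is done and handed in at about 51 s. I set the blue case aside on the clear patch, put the red case in the middle of the mat along its long side, and stacked the blue case back on the grey one. Every case was carried level and set down gently (contact forces of about 7 N at most).

**Last checks**
- **Blue on grey:** the wrist view matched the fully seated pose to within about 0.5 mm, and contact came at the expected height (tool at 0.3147 m). The grey case had not moved.
- **Red on mat:** the close wrist view shows it centred to about 1–2 mm and parallel to the mat to about 0.5°.
- **Robot:** it stands clear above the red case with no contact force.

**Disagreement:** a coarse fit from the fixed cameras put the red case about 3 mm and 0.8° off. It was also out by about 1.5 mm and 6 mm in height for the blue case. I trusted the closer wrist views.

I did not check separately that every bystander is where it was. Nothing looked disturbed in the final pictures, and the arm's path stayed clear of them.

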